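# Spit the pipe collars and bring them to the stand

## Robot

A 6-joint arm with a two-finger parallel gripper is mounted at the origin on the work surface. World frame = base frame: x ahead of the robot, y to its left, z up, the work surface at z = 0. Lengths are in m, angles in rad, forces in N, time in s.
With the tool pointing down it reaches from about 0.275 to 0.725 m from the base axis. Payload 15.9 kg.
Tool frame: the origin (TCP) lies on the centre line of the jaws, within the pads' length; the fingertips stand 22 mm ahead of it and the grasp point (between the pads) lies 3 mm ahead of it; z points along the fingers, x is the direction in which the jaws open and shut, and the axes are right-handed (so a half turn about z gives the same grasp; the last joint's range is limited). The gripper opens to 85 mm and grips with 20 to 120 N. Pads are 22 mm wide; open, the fingers measure 114 mm over their backs; the gripper's body (76 mm by 85 mm) begins 54 mm behind the grasp point. The pads swing forward as they close: fully open they stand 13 mm farther back than shut.
Start: joints at [-1.162, 0.213, -0.034, 1.323, 0, 1.571], TCP at [0.199, -0.459, 0.253] pointing down, gripper open.
Joint ranges: [-2.98, 2.98], [-0.74, 1.72], [-1.14, 1.35], [-2.1, 2.04], [-1.57, 1.44], [-3.14, 3.14]. Speed limits (rad/s): [1.89, 1.89, 2.39, 2.57, 3.14, 3.14].

## Interface

Orientations are given as a rotation vector (axis times angle).
In Python, from cell import monitor, vision, ticket gives the robot as it stands. The module is installed in compiled form; this text tells all that it offers.
- The arm moves only by the tool play_rows, never from a script. Its argument "deltas" is a list of rows, each an object of numbers: "dx", "dy", "dz": the shift along the world's x, y, z in units of 0.2 m (1.0 is 0.2 m); "roll": the turn about the world's z in units of 90 degrees (1.0 is 90 degrees); "grip": the gripper command: -1 is shut, 1 is fully open, values between are in proportion. A call has 1 to 8 rows; each row shifts and turns the commanded pose from where the row before left it; what a row does not reach is not made up. A row lasts 1/8 s, in which the tool goes at most 62.5 mm and 10.7 degrees, less where a joint would pass 70% of its speed; a pose out of reach is approached as far as the arm can. A call with a number of a shift or a turn outside -1 to 1 is refused whole. A call with a gripper value outside its range is refused whole. The fingers move at their own pace and stop on an object; the grip force is fixed at half the most. Time passes only in rows, so rows that do not move let the fingers close. It gives the time, the measured TCP pose, the force and the opening at its end, in the units of the state.
- monitor.get_state(): the state, without advancing time (a new reading comes with each control period).
- vision.camera(name): name is "scene" or "top" or "wrist"; returns a dict with "pixels" (420x560x3 uint8, blue, green, red), "depth" (420x560 float32, m along the optical axis (not along the pixel's ray), 0 where there is no reading), "camera_matrix" (3x3 intrinsics, pixels), "T" (4x4, takes a point from camera to world coordinates); the wrist camera has in their place "tool_from_camera" (4x4, takes a point from camera to tool coordinates, whose origin is the TCP and whose axes are the tool frame's). Camera axes: x right, y up, looking along -z (the intrinsics and any distortion apply to the point x, -y, -z); pixel columns grow to the right and rows downward; lengths in m; the calibration is good to about 2 mm. A picture is of the moment at which its call begins: read the wrist's pose just before it.
- ticket.hand_in(): hands the job in, once; it reports no verdict.
The state is a dict: "time_s": time; "qpos": joint angles; "joint_velocities": joint speeds; "joint_torque": joint torques, N m; "ee_pos": TCP position; "tcp_rot": TCP orientation; "wrist_force": force on the tool from outside, world axes, zero at the start; "torque": the same for the moment, N m; "opening": opening from 0.0 (shut) to 1.0 (fully open).
Only numpy, scipy, OpenCV 4.12 (cv2) and the standard library are available. Lean on these libraries where they do the work, as an engineer would, in place of code of your own. Each camera call takes 0.05 s, during which the arm holds its last target.

## Task

Push the rack's yellow keeper fully aside by its knob. Then take the skewer from its stand by the handle, run its rod through all three pipe collars as they stand in the rack and lift them off together as one stack, without touching the collars with the fingers or dropping any. Lay the loaded skewer back level in its stand just as it lay before, handle in the handle fork and tip in the tip fork, all three collars hanging between guard and tip fork, let go, and leave the keeper open and everything else where it is.

Things in the scene. Friction and masses are not known exactly. Their poses are not given: they have to be found in the camera images.
- rack: Fixed rack: wooden plinth 110 x 170 x 21 mm with a blue box of three open pockets in a row along its x (box 64 mm in x, 88 in y, walls to z = 45 mm; pockets 16 mm wide at x = -20, 0, 20 mm, floors at z = 25). Origin on the counter under the box's centre, z up. Skewer comes in from the free -x side; over 100 mm free beyond +x.
- rack_line (a point): Middle of the line through the three standing collars' holes: 63 mm above the rack's origin; its x is the direction in which the skewer is to go in. The box begins 32 mm before and ends 32 mm after this point. The keeper's post (18 mm thick, 106 mm high) stands 64 mm to its +y.
- keeper (a joint): Yellow keeper: flat arm and plate, 106 to 112 mm above the counter, on the rack's post. 0 rad: points to the rack's -y, 5 mm over the collars, so that none can be lifted. Grows as it swings to the rack's +x (anticlockwise from above), stop at 1.65; clear of collars and skewer from 1.3 on. Stays where left; 0.5 N at the knob moves it. Starts at 0 to 0.25.
- keeper_knob (a point): Centre of the red upright knob at the keeper's free end (18 mm thick, 40 mm tall, from 112 to 152 mm above the counter); 100 mm from the post's axis.
- keeper_pivot (a point): Point on the keeper's upright turning axis, at the height of the knob's centre (132 mm).
- stand: Fixed stand: wooden base 230 x 100 x 12 mm with two upright steel forks, open to the top, on its x axis. Origin on the counter under the base's centre; x points from the handle fork to the tip fork, z up. A skewer lying in both is level, its axis at y = 0, z = 90 mm, skewer_grip at about x = -49 mm, the tip at about x = 105 mm.
- handle_fork (a point): Middle of the handle fork's floor, 78 mm above the counter, 93 mm from the stand's centre. Slot 32 mm wide, prongs to 106 mm above the counter, 10 mm thick along the stand.
- tip_fork (a point): Middle of the tip fork's floor, 85 mm above the counter, 93 mm from the stand's centre. Slot 24 mm wide, prongs to 115 mm above the counter, 10 mm thick along the stand.
- skewer_grip (a point): Best grip point, mid-height in the skewer's wooden handle, on its axis. x points to the tip, z out of the handle's top. Handle: flat-sided bar 22 mm wide (y), 24 high, from x = -56 to 34 mm; then a brass guard disc 36 mm across to x = 40 mm; then a steel rod 10 mm thick to x = 154 mm. 130 g. Starts lying in both forks of the stand.
- skewer_tip (a point): End of the skewer's steel rod, on its axis; same axes as skewer_grip.
- collar1_center (a point): Centre of the hole of the white plastic pipe collar: a ring 76 mm across with a hole 46 mm across, 12 mm thick along its own x axis, about 42 g. It starts standing upright in a pocket of the rack (which pocket varies), its hole along the rack's x axis, centre 63 mm above the counter.
- collar1: The same white collar; origin at the bottom of its rim, 38 mm below the centre as it stands in the rack, its x along the hole.
- collar2_center (a point): Centre of the hole of the green plastic pipe collar: a ring 76 mm across with a hole 46 mm across, 12 mm thick along its own x axis, about 42 g. It starts standing upright in a pocket of the rack (which pocket varies), its hole along the rack's x axis, centre 63 mm above the counter.
- collar2: The same green collar; origin at the bottom of its rim, 38 mm below the centre as it stands in the rack, its x along the hole.
- collar3_center (a point): Centre of the hole of the orange plastic pipe collar: a ring 76 mm across with a hole 46 mm across, 12 mm thick along its own x axis, about 42 g. It starts standing upright in a pocket of the rack (which pocket varies), its hole along the rack's x axis, centre 63 mm above the counter.
- collar3: The same orange collar; origin at the bottom of its rim, 38 mm below the centre as it stands in the rack, its x along the hole.
- skewer: The skewer as a whole; origin under the front end of its handle (34 mm ahead of skewer_grip and 12 mm below the axis), same axes.
- clipboard: Bystander, to be left alone: bare aluminium clipboard lying flat, 220 x 160 mm, 16 mm high at the clip; origin at the centre of its underside.
- pipe_clamp: Bystander, to be left alone: steel pipe clamp lying flat, ring 60 mm across with ears, 20 mm high; origin at the centre of its underside.
- parts_case: Bystander, to be left alone: shut black plastic parts case 150 x 200 x 45 mm with a press-button latch; origin at the centre of its underside.
- awl: Bystander, to be left alone: awl with wooden handle, lying, 150 mm long, 24 mm high; origin at the centre of its underside.
- jar: Bystander, to be left alone: clear jar with steel screw lid holding grommets, 68 mm across, 95 mm high; origin at the centre of its underside.
- spirit_level: Bystander, to be left alone: yellow spirit level on its edge, 200 x 22 x 45 mm; origin at the centre of its underside.

How it is judged:
By the outcome, as a careful person would: the job done as asked, in the order asked, and still so for the second after the job is handed in, with the robot touching nothing.
It also fails if it takes over 72 s, if anything falls off the work surface, if the arm or the gripper's body presses on something with over 40 N, if the wrist force passes 120 N, or if a joint passes its speed limit or range.

## Working session

There is one attempt and no reset: what is moved stays moved. The work goes in short steps, Python scripts to look and compute and a tool call to move; the robot and the scene stay as the last step left them, time stands still between calls to the robot, and variables do not carry over. Pictures are saved under pics/ and viewed, and the job is handed in when it is done.

Besides the shell and the picture viewer there is one more tool, called after ">>>" in YAML: its name, and indented under it one key for each argument. play_rows: Moves the arm, as the interface text tells. Shifts and turns lie within -1 to 1; 1 stands for 0.2 m of shift or 90 degrees of turn. Its arguments: {"type":"object","properties":{"deltas":{"type":"array","items":{"type":"object","properties":{"dx":{"type":"number"},"dy":{"type":"number"},"dz":{"type":"number"},"roll":{"type":"number"},"grip":{"type":"number"}}}}},"required":["deltas"]}

```bash
mkdir -p pics; cat > h.py <<'E'
import numpy as np, cv2
from cell import monitor, vision, ticket
from scipy.spatial.transform import Rotation as R
def grab(name):
    s=monitor.get_state(); c=vision.camera(name)
    if name=='wrist':
        T=np.eye(4);T[:3,:3]=R.from_rotvec(s['tcp_rot']).as_matrix();T[:3,3]=s['ee_pos']
        c['T']=T@np.array(c['tool_from_camera'])
    return c
def cloud(c):
    K=np.array(c['camera_matrix']);d=c['depth'];h,w=d.shape
    u,v=np.meshgrid(np.arange(w),np.arange(h))
    X=(u-K[0,2])/K[0,0]*d;Y=(v-K[1,2])/K[1,1]*d
    P=np.stack([X,-Y,-d,np.ones_like(d)],-1)@np.array(c['T']).T
    P=P[...,:3];P[d==0]=np.nan
    return P
def save(n):
    np.savez
E
cat > look.py <<'E'
import sys
from h import *
for n in sys.argv[2:]:
    c=grab(n);cv2.imwrite(f'pics/{n}_{sys.argv[1]}.png',c['pixels'])
    np.savez(f'{n}_{sys.argv[1]}.npz',P=cloud(c),px=c['pixels'],K=c['camera_matrix'],T=c['T'])
    print(n,np.round(c['T'],3).tolist(),np.round(c['camera_matrix'],1).tolist())
print(monitor.get_state())
E
python3 look.py a scene top wrist
```

```text
scene [[-0.907, -0.319, 0.274, 0.788], [0.42, -0.705, 0.572, 0.54], [0.011, 0.634, 0.773, 0.822], [0.0, 0.0, 0.0, 1.0]] [[389.3, 0.0, 282.7], [0.0, 389.3, 210.8], [0.0, 0.0, 1.0]]
top [[0.01, 0.996, -0.089, 0.44], [-1.0, 0.012, 0.013, 0.018], [0.014, 0.089, 0.996, 1.304], [0.0, 0.0, 0.0, 1.0]] [[460.4, 0.0, 278.4], [0.0, 460.4, 208.6], [0.0, 0.0, 1.0]]
wrist [[0.398, 0.886, 0.24, 0.26], [-0.918, 0.384, 0.102, -0.432], [-0.002, -0.261, 0.965, 0.373], [0.0, 0.0, 0.0, 1.0]] [[297.5, 0.0, 275.8], [0.0, 297.5, 210.4], [0.0, 0.0, 1.0]]
{'time_s': 0.15, 'qpos': array([-1.16198629e+00,  2.13259280e-01, -3.48531506e-02,  1.32347528e+00,
        1.90020670e-05,  1.57081243e+00]), 'joint_velocities': array([-1.07841273e-03, -1.66669291e-03,  1.92127384e-03, -7.79395803e-05,
       -7.18741578e-04, -4.11172688e-04]), 'joint_torque': array([ 2.97593186e-03, -6.86407113e+01,  4.87247908e+01,  1.31579631e-02,
        5.66525796e-05,  3.59005378e-05]), 'ee_pos': array([ 0.19868001, -0.45860122,  0.25294628]), 'tcp_rot': array([-2.62572337e+00,  1.72405088e+00,  1.02261330e-03]), 'wrist_force': array([-0.18395976,  0.31088794, -0.05291188]), 'torque': array([ 0.01655061,  0.04602609, -0.00151499]), 'opening': 0.9964301726382544}
```

View pics/top_a.png

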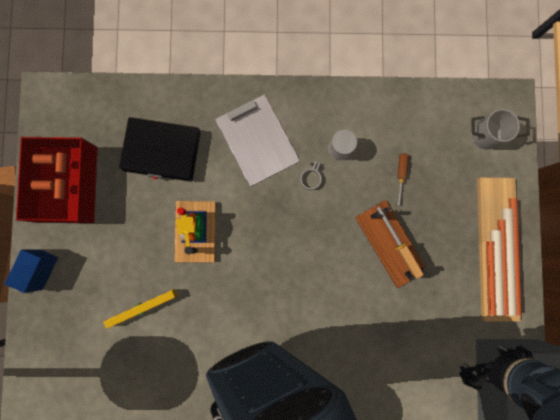

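View pics/scene_a.png

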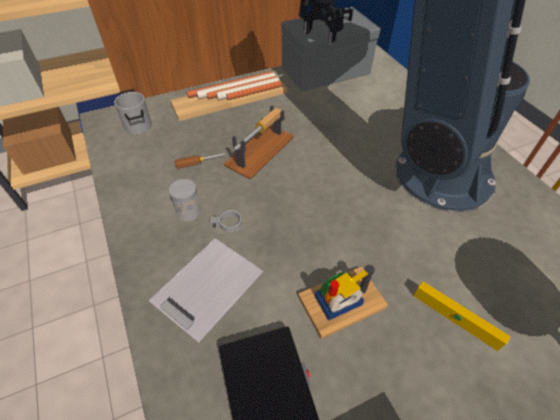

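View pics/wrist_a.png

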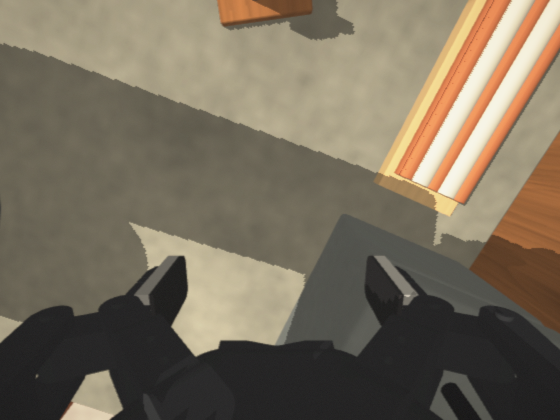

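```bash
cat > crop.py <<'E'
import sys,cv2,numpy as np
f,x0,y0,x1,y1,s,o=sys.argv[1:8]
x0,y0,x1,y1,s=map(int,(x0,y0,x1,y1,s))
im=np.load(f)['px'][y0:y1,x0:x1]
im=cv2.resize(im,None,fx=s,fy=s,interpolation=cv2.INTER_CUBIC)
for x in range((x0//10+1)*10,x1,10):
    cv2.line(im,((x-x0)*s,0),((x-x0)*s,6),(0,0,255),1)
    if x%20==0: cv2.putText(im,str(x),((x-x0)*s,18),0,.4,(0,0,255),1)
for y in range((y0//10+1)*10,y1,10):
    cv2.line(im,(0,(y-y0)*s),(6,(y-y0)*s),(0,0,255),1)
    if y%20==0: cv2.putText(im,str(y),(8,(y-y0)*s+4),0,.4,(0,0,255),1)
cv2.imwrite('pics/'+o,im)
E
python3 crop.py top_a.npz 165 190 225 270 7 c1.png
python3 crop.py top_a.npz 350 195 430 290 6 c2.png
python3 crop.py scene_a.npz 295 260 395 340 7 c3.png
```

```text
(no output)
```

View pics/c1.png

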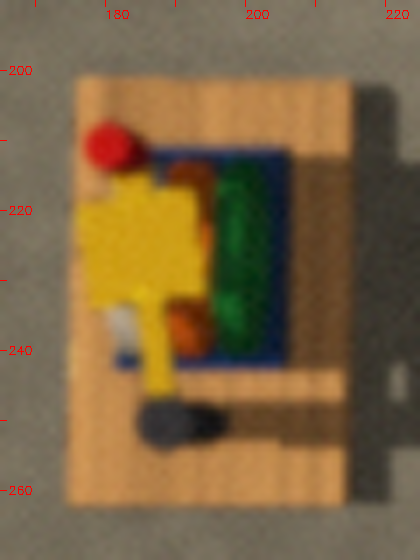

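View pics/c2.png

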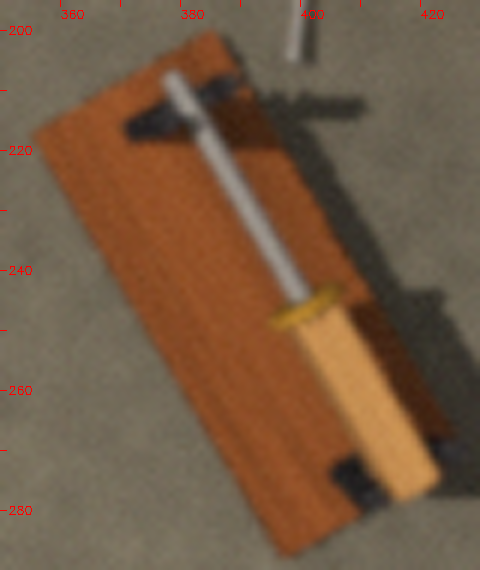

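View pics/c3.png

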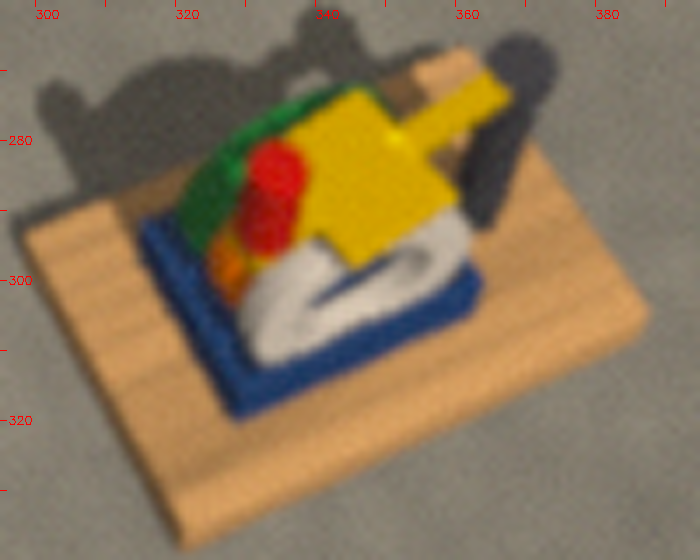

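```bash
cat >> h.py <<'E'
def proj(f,uv,z):
    """pixels -> world at plane height z"""
    D=np.load(f) if isinstance(f,str) else f
    K,T=D['K'],D['T'];out=[]
    for u,v in uv:
        r=T[:3,:3]@np.array([(u-K[0,2])/K[0,0],-(v-K[1,2])/K[1,1],-1]);t=(z-T[2,3])/r[2]
        out.append(T[:3,3]+t*r)
    return np.array(out)
E
python3 - <<'E'
from h import *
np.set_printoptions(precision=4,suppress=True)
D='top_a.npz'
print('plinth',proj(D,[(175,201),(215,201),(214.5,262),(174.5,262)],.021))
print('knob top',proj(D,[(179.5,211)],.152),'pivot',proj(D,[(187.5,250.5)],.106))
print('base',proj(D,[(384,200),(355.5,217),(398,287.5),(424,274)],.012))
print('tip/handle end',proj(D,[(378,207.5),(420,276)],.095))
print('guard',proj(D,[(401,246)],.1))
P=np.load(D)['P']
for uv in [(179,211),(187,250),(410,262),(390,230),(170,260),(200,225)]: print(uv,P[uv[1],uv[0]])
E
```

```text
plinth [[0.5725 0.2896 0.021 ]
 [0.5739 0.1781 0.021 ]
 [0.4043 0.1756 0.021 ]
 [0.4032 0.2859 0.021 ]]
knob top [[0.534  0.2499 0.152 ]] pivot [[0.4355 0.2355 0.106 ]]
base [[ 0.5833 -0.2985  0.012 ]
 [ 0.5341 -0.2174  0.012 ]
 [ 0.3385 -0.3352  0.012 ]
 [ 0.3765 -0.4086  0.012 ]]
tip/handle end [[ 0.554  -0.2621  0.095 ]
 [ 0.3753 -0.3706  0.095 ]]
guard [[ 0.453  -0.3204  0.1   ]]
(179, 211) [0.5343 0.2519 0.1483]
(187, 250) [0.4368 0.2347 0.1177]
(410, 262) [ 0.4116 -0.3429  0.1016]
(390, 230) [ 0.4948 -0.2937  0.0934]
(170, 260) [0.4081 0.3028 0.0011]
(200, 225) [0.505  0.2144 0.0457]
```

>>> play_rows:
  deltas:
    - {"dx": 0.2, "dy": 0.12, "dz": 0.08, "roll": 0.022}
    - {"dx": 0.2, "dy": 0.12, "dz": 0.08, "roll": 0.022}
    - {"dx": 0.2, "dy": 0.12, "dz": 0.08, "roll": 0.022}
    - {"dx": 0.2, "dy": 0.12, "dz": 0.08, "roll": 0.022}
    - {"dx": 0.2, "dy": 0.12, "dz": 0.08}
    - {}
    - {}

```text
$.deltas[0]: bad value
```

```bash
python3 look.py b wrist
```

```text
wrist [[0.398, 0.886, 0.24, 0.26], [-0.918, 0.384, 0.103, -0.432], [-0.001, -0.261, 0.965, 0.373], [0.0, 0.0, 0.0, 1.0]] [[297.5, 0.0, 275.8], [0.0, 297.5, 210.4], [0.0, 0.0, 1.0]]
{'time_s': 0.2, 'qpos': array([-1.16202301e+00,  2.13181466e-01, -3.47765278e-02,  1.32348949e+00,
        1.39662851e-05,  1.57076256e+00]), 'joint_velocities': array([ 0.00044026, -0.00114166,  0.00210622,  0.00027326,  0.00018134,
        0.00035361]), 'joint_torque': array([-6.01939132e-05, -6.85828614e+01,  4.86922681e+01,  1.23887751e-02,
        3.89458108e-06,  2.15024244e-06]), 'ee_pos': array([ 0.19867325, -0.45863551,  0.25301559]), 'tcp_rot': array([-2.62580259e+00,  1.72407818e+00,  8.42843797e-04]), 'wrist_force': array([-0.30533515, -0.80773299, -0.47204035]), 'torque': array([ 0.01696316,  0.01304588, -0.003824  ]), 'opening': 1.000050819441032}
```

View pics/wrist_b.png

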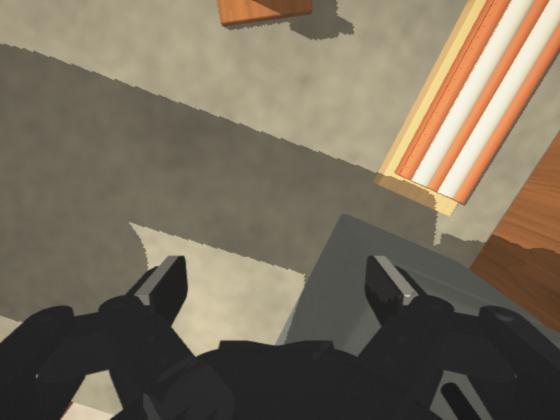

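>>> play_rows:
  deltas:
    - {"dx": 0.2, "dy": 0.12, "dz": 0.08, "roll": 0.022, "grip": 1}
    - {"dx": 0.2, "dy": 0.12, "dz": 0.08, "roll": 0.022, "grip": 1}
    - {"dx": 0.2, "dy": 0.12, "dz": 0.08, "roll": 0.022, "grip": 1}
    - {"dx": 0.2, "dy": 0.12, "dz": 0.08, "roll": 0.022, "grip": 1}
    - {"dx": 0.2, "dy": 0.12, "dz": 0.08, "roll": 0, "grip": 1}
    - {"dx": 0, "dy": 0, "dz": 0, "roll": 0, "grip": 1}
    - {"dx": 0, "dy": 0, "dz": 0, "roll": 0, "grip": 1}

```text
time_s: 1.08
ee_pos: [0.3985, -0.3388, 0.3329]
tcp_rot: [2.739, -1.538, -0.001]
wrist_force: [-1.6, -0.6, 0.0]
opening: 1.001
```

```bash
python3 look.py b wrist
```

```text
wrist [[0.521, 0.824, 0.224, 0.455], [-0.854, 0.503, 0.135, -0.304], [-0.001, -0.261, 0.965, 0.453], [0.0, 0.0, 0.0, 1.0]] [[297.5, 0.0, 275.8], [0.0, 297.5, 210.4], [0.0, 0.0, 1.0]]
{'time_s': 1.125, 'qpos': array([-7.05347792e-01,  2.67323022e-01,  2.35948100e-01,  1.54020236e+00,
       -2.53322481e-04,  1.88973296e+00]), 'joint_velocities': array([-0.01304112, -0.0038124 , -0.00595193,  0.00137377,  0.00021238,
        0.00150196]), 'joint_torque': array([ 1.66344859e+00, -7.30612993e+01,  4.89403117e+01,  9.19041544e-03,
        4.97409934e-02,  1.54610805e-02]), 'ee_pos': array([ 0.39810207, -0.33907029,  0.33287714]), 'tcp_rot': array([ 2.73842987e+00, -1.53947546e+00, -1.28025265e-03]), 'wrist_force': array([-1.44231166, -0.56943573, -0.02212247]), 'torque': array([-0.02831751,  0.02157322, -0.01456626]), 'opening': 0.9991205342981746}
```

View pics/wrist_b.png

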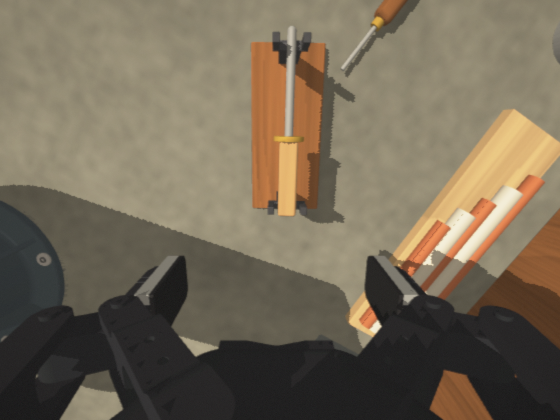

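```bash
python3 crop.py wrist_b.npz 240 15 345 225 3 c4.png; python3 - <<'E'
from h import *
np.set_printoptions(precision=4,suppress=True)
D=np.load('wrist_b.npz');px=D['px'].astype(int);P=D['P']
# row scan of rod & handle: height mask
for lo,hi,n in [(.085,.125,'hi')]:
    m=(P[...,2]>.084)&(P[...,2]<.12); m[225:]=0;m[:,:240]=0;m[:,345:]=0
    for v in range(20,220,10):
        us=np.where(m[v])[0]
        if len(us): print(v,us.min(),us.max(),P[v,us,2].round(3).max(), P[v,us].mean(0))
E
```

```text
30 287 295 0.097 [ 0.5522 -0.2638  0.094 ]
40 272 310 0.117 [ 0.5424 -0.2694  0.1002]
50 278 307 0.095 [ 0.539  -0.277   0.0882]
60 286 294 0.095 [ 0.5268 -0.2784  0.0932]
70 286 294 0.096 [ 0.5181 -0.2838  0.0942]
80 286 294 0.095 [ 0.5095 -0.2893  0.0936]
90 286 293 0.095 [ 0.5003 -0.2944  0.0942]
100 285 293 0.095 [ 0.4911 -0.2995  0.0932]
110 285 293 0.096 [ 0.4818 -0.3052  0.0939]
120 285 292 0.096 [ 0.4722 -0.3105  0.0941]
130 285 292 0.095 [ 0.4628 -0.3165  0.0937]
140 273 303 0.109 [ 0.4529 -0.3215  0.1033]
150 279 297 0.103 [ 0.4433 -0.3276  0.1015]
160 279 296 0.103 [ 0.4332 -0.3332  0.1014]
170 278 296 0.103 [ 0.4229 -0.3389  0.1007]
180 278 296 0.104 [ 0.413  -0.3451  0.1019]
190 278 295 0.103 [ 0.4023 -0.3511  0.1012]
200 278 295 0.103 [ 0.3917 -0.3573  0.1014]
210 267 306 0.107 [ 0.3817 -0.3644  0.103 ]
```

View pics/c4.png

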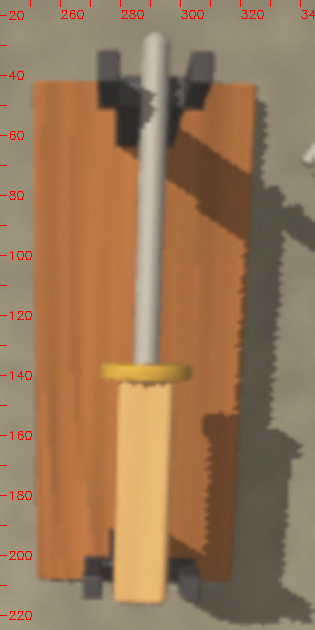

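```bash
python3 - <<'E'
from h import *
np.set_printoptions(precision=4,suppress=True)
D=np.load('wrist_b.npz');P=D['P'];D2=np.load('top_a.npz')
pts=[]
for v in list(range(66,133,2))+list(range(148,200,2)):
    us=np.arange(270,310); us=us[P[v,us,2]>.089]; pts.append(P[v,us,:2].mean(0))
pts=np.array(pts);c=pts.mean(0);u=np.linalg.svd(pts-c)[2][0];u*=np.sign(u[0])
print('axis ang',np.degrees(np.arctan2(u[1],u[0])),np.abs((pts-c)@[-u[1],u[0]]).max())
n=np.array([-u[1],u[0]])
def along(p):p=np.asarray(p)[:2];return (p-c)@u,(p-c)@n
tip=proj(D,[(291.5,26)],.09)[0]; end=proj(D,[(287.5,216)],.102)[0]; g=proj(D,[(289,140.5)],.108)[0]
print(tip,end,g,along(tip),along(end),along(g))
G=c+u*((along(tip)[0]-.154+along(end)[0]+.056)/2);print('grip',G)
pr=proj(D,[(272.5,40),(311,40),(272.5,48),(311,48)],.115);print('tip prongs',[along(p) for p in pr])
pr=proj(D,[(267,205),(307,205)],.106);print('h prongs',[along(p) for p in pr])
print('base',[along(p) for p in proj(D,[(252,42.5),(326.5,43),(254,207.5),(318,208)],.012)])
E
```

```text
axis ang 30.17531017934286 0.0006814452236736482
[ 0.5568 -0.2617  0.09  ] [ 0.3754 -0.3692  0.102 ] [ 0.4531 -0.3225  0.108 ] (np.float64(0.11109996952249347), np.float64(-0.0001917980640874282)) (np.float64(-0.09969936170510589), np.float64(-0.001985449584193351)) (np.float64(-0.00910564902479123), np.float64(-0.0006352369611333977))
grip [ 0.4232 -0.3392]
tip prongs [(np.float64(0.09054614901834386), np.float64(0.01972791257817325)), (np.float64(0.09135659006904637), np.float64(-0.01951815424892473)), (np.float64(0.08318398510940518), np.float64(0.019595431178906966)), (np.float64(0.08400038666737948), np.float64(-0.019899464744161995))]
h prongs [(np.float64(-0.08528497191442597), np.float64(0.023287924302541122)), (np.float64(-0.08426782298176534), np.float64(-0.024825593874468827))]
base [(np.float64(0.11390009909974079), np.float64(0.048681913051888986)), (np.float64(0.11535226412174421), np.float64(-0.050625623879427276)), (np.float64(-0.11333840542905305), np.float64(0.04561910224362423)), (np.float64(-0.11205598236954163), np.float64(-0.0524717465544379))]
```

>>> play_rows:
  deltas:
    - {"dx": 0.045, "dy": 0.29, "dz": 0, "roll": 0.085, "grip": -1}
    - {"dx": 0.045, "dy": 0.29, "dz": 0, "roll": 0.085, "grip": -1}
    - {"dx": 0.045, "dy": 0.29, "dz": 0, "roll": 0.085, "grip": -1}
    - {"dx": 0.045, "dy": 0.29, "dz": 0, "roll": 0.085, "grip": -1}
    - {"dx": 0.045, "dy": 0.29, "dz": 0, "roll": 0.085, "grip": -1}
    - {"dx": 0.045, "dy": 0.29, "dz": 0, "roll": 0.085, "grip": -1}
    - {"dx": 0.045, "dy": 0.29, "dz": 0, "roll": 0.085, "grip": -1}
    - {"dx": 0.045, "dy": 0.29, "dz": 0, "roll": 0.085, "grip": -1}

```text
time_s: 2.12
ee_pos: [0.4705, 0.126, 0.3332]
tcp_rot: [3.141, 0.074, -0.0]
wrist_force: [0.4, -0.9, 0.2]
opening: -0.001
```

>>> play_rows:
  deltas:
    - {"dx": 0, "dy": 0, "dz": 0, "roll": 0, "grip": -1}
    - {"dx": 0, "dy": 0, "dz": 0, "roll": 0, "grip": -1}

```text
time_s: 2.38
ee_pos: [0.4705, 0.1243, 0.333]
tcp_rot: [3.14, 0.067, -0.001]
wrist_force: [-0.2, -0.0, 0.0]
opening: -0.002
```

```bash
python3 look.py c wrist
```

```text
wrist [[0.999, -0.042, -0.011, 0.468], [0.043, 0.964, 0.261, 0.191], [-0.0, -0.261, 0.965, 0.453], [0.0, 0.0, 0.0, 1.0]] [[297.5, 0.0, 275.8], [0.0, 297.5, 210.4], [0.0, 0.0, 1.0]]
{'time_s': 2.425, 'qpos': array([ 2.57528747e-01,  1.88007734e-01,  1.35532307e-01,  1.51861456e+00,
       -2.80033164e-04,  1.78628658e+00]), 'joint_velocities': array([-0.01232514, -0.00538907,  0.00025417, -0.00078476,  0.00218324,
        0.00096215]), 'joint_torque': array([ 1.93839312e+00, -6.52001882e+01,  4.85933447e+01, -6.03586365e-02,
        5.65044663e-02, -1.16875023e-02]), 'ee_pos': array([0.47062135, 0.12386588, 0.33323122]), 'tcp_rot': array([ 3.14055770e+00,  6.60219444e-02, -3.45332746e-04]), 'wrist_force': array([ 0.35676944, -0.35329502,  0.16812931]), 'torque': array([-0.03922602, -0.0102353 ,  0.02187892]), 'opening': 0.0012125443006775424}
```

View pics/wrist_c.png

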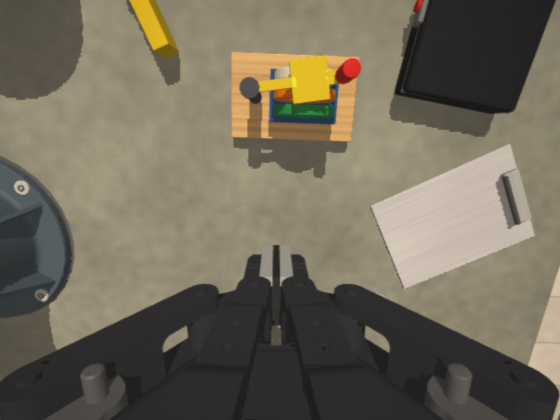

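```bash
python3 crop.py wrist_c.npz 225 40 370 150 5 c5.png; python3 - <<'E'
from h import *
np.set_printoptions(precision=4,suppress=True)
D=np.load('wrist_c.npz');px=D['px'].astype(int);P=D['P'];hsv=cv2.cvtColor(D['px'],cv2.COLOR_BGR2HSV)
X,Y,Z=P[...,0],P[...,1],P[...,2]
reg=(X>.38)&(X<.62)&(Y>.15)&(Y<.33)
def rect(m,n):
    r=cv2.minAreaRect((P[m][:,:2]*1000).astype(np.float32));print(n,m.sum(),r)
m=reg&(Z>.012)&(Z<.03);m=cv2.morphologyEx(m.astype(np.uint8),cv2.MORPH_OPEN,np.ones((3,3)))>0
rect(m,'plinth')
b=reg&(hsv[...,0]>105)&(hsv[...,0]<130)&(hsv[...,1]>120)&(Z>.035)&(Z<.052)
rect(b,'box')
k=reg&(hsv[...,0]>22)&(hsv[...,0]<33)&(hsv[...,1]>150)&(Z>.1)&(Z<.118);rect(k,'keeper');print(P[k].mean(0),np.median(Z[k]))
r=reg&((hsv[...,0]<6)|(hsv[...,0]>174))&(hsv[...,1]>150)&(Z>.14);print('knob',r.sum(),P[r].mean(0),P[r].max(0),P[r].min(0))
g=reg&(hsv[...,0]>45)&(hsv[...,0]<90)&(hsv[...,1]>120)&(Z>.05);print('green',g.sum());rect(g,'g');print(P[g].max(0),P[g].min(0))
p=reg&(Z>.1)&(Z<.12)&(X<.447);print('post',P[p].mean(0),P[p].max(0),P[p].min(0))
f=(Z>.2); f[:200]=0; f[:, :265]=0;f[:,290:]=0; f[270:]=0; print('tip',P[f].min(0),P[245:260:3,276])
E
```

```text
plinth 5508 ((489.58929443359375, 233.72576904296875), (169.95213317871094, 110.42764282226562), 0.38360339403152466)
box 242 ((501.559326171875, 233.05206298828125), (84.96235656738281, 60.931915283203125), 0.03451631963253021)
keeper 1972 ((488.3544921875, 241.45774841308594), (80.53887176513672, 43.60895538330078), 11.134185791015625)
[0.4971 0.2436 0.1118] 0.11178032148962316
knob 337 [0.5349 0.2487 0.1508] [0.544  0.2577 0.1536] [0.5271 0.2407 0.1409]
green 714
g 714 ((500.7339172363281, 214.49209594726562), (74.6357650756836, 12.141685485839844), 0.39570245146751404)
[0.5381 0.2207 0.1019] [0.4634 0.2083 0.0503]
post [0.4372 0.2329 0.1137] [0.4463 0.2435 0.116 ] [0.4268 0.2224 0.1082]
tip [0.4652 0.1347 0.3143] [[0.4706 0.1358 0.3159]
 [0.4706 0.1354 0.3186]
 [0.4706 0.1357 0.323 ]
 [0.4706 0.1358 0.3269]
 [0.4706 0.1355 0.3295]]
```

View pics/c5.png

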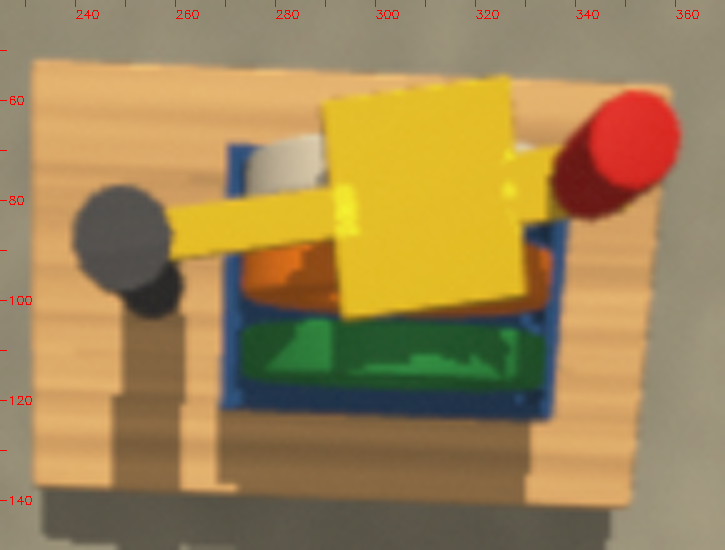

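>>> play_rows:
  deltas:
    - {"dx": 0.08, "dy": 0.1, "dz": -0.23, "roll": 0, "grip": -1}
    - {"dx": 0.08, "dy": 0.1, "dz": -0.23, "roll": 0, "grip": -1}
    - {"dx": 0.08, "dy": 0.1, "dz": -0.23, "roll": 0, "grip": -1}
    - {"dx": 0.07, "dy": 0.08, "dz": -0.24, "roll": 0, "grip": -1}
    - {"dx": 0, "dy": 0, "dz": 0, "roll": 0, "grip": -1}

```text
time_s: 3.05
ee_pos: [0.5316, 0.1995, 0.144]
tcp_rot: [3.139, 0.066, -0.008]
wrist_force: [-0.4, -1.6, -0.4]
opening: 0.005
```

```bash
python3 look.py d wrist
```

```text
wrist [[0.999, -0.042, -0.006, 0.53], [0.042, 0.964, 0.263, 0.266], [-0.005, -0.263, 0.965, 0.264], [0.0, 0.0, 0.0, 1.0]] [[297.5, 0.0, 275.8], [0.0, 297.5, 210.4], [0.0, 0.0, 1.0]]
{'time_s': 3.1, 'qpos': array([ 3.58721442e-01,  3.95285133e-01, -5.74909145e-02,  1.12075952e+00,
       -1.60765321e-04,  1.88732334e+00]), 'joint_velocities': array([-0.00082122, -0.04428734,  0.0393785 ,  0.02387604, -0.00092117,
       -0.00155346]), 'joint_torque': array([ 1.20694745e+00, -7.69698501e+01,  4.40316546e+01, -1.40340518e+00,
        7.61671714e-02,  9.73319029e-02]), 'ee_pos': array([0.53224047, 0.19950988, 0.14641073]), 'tcp_rot': array([ 3.13983219,  0.06625189, -0.00397488]), 'wrist_force': array([0.44984026, 0.07556804, 0.94763394]), 'torque': array([-0.10633781, -0.02419559,  0.0139932 ]), 'opening': -0.0016406837493044325}
```

View pics/wrist_d.png

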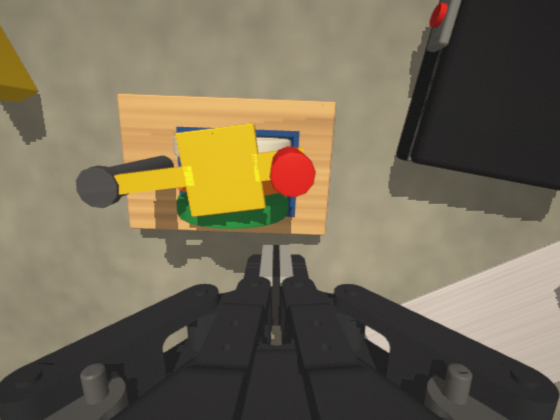

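>>> play_rows:
  deltas:
    - {"dx": 0.025, "dy": 0.14, "dz": 0, "roll": 0, "grip": -1}
    - {"dx": -0.005, "dy": 0.1, "dz": 0, "roll": 0, "grip": -1}
    - {"dx": -0.025, "dy": 0.095, "dz": 0, "roll": 0, "grip": -1}
    - {"dx": -0.045, "dy": 0.09, "dz": 0, "roll": 0, "grip": -1}
    - {"dx": -0.06, "dy": 0.08, "dz": 0, "roll": 0, "grip": -1}
    - {"dx": -0.075, "dy": 0.065, "dz": 0, "roll": 0, "grip": -1}
    - {"dx": -0.085, "dy": 0.05, "dz": 0, "roll": 0, "grip": -1}
    - {"dx": 0, "dy": 0, "dz": 0, "roll": 0, "grip": -1}

```text
time_s: 4.1
ee_pos: [0.4772, 0.326, 0.1475]
tcp_rot: [-3.141, -0.072, 0.0]
wrist_force: [0.1, -0.3, -0.3]
opening: 0.001
```

```bash
python3 look.py e wrist
```

```text
wrist [[0.999, -0.045, -0.012, 0.475], [0.046, 0.964, 0.26, 0.392], [0.0, -0.261, 0.965, 0.268], [0.0, 0.0, 0.0, 1.0]] [[297.5, 0.0, 275.8], [0.0, 297.5, 210.4], [0.0, 0.0, 1.0]]
{'time_s': 4.15, 'qpos': array([ 5.97888036e-01,  4.12009514e-01, -2.95772375e-02,  1.12905909e+00,
        4.09421062e-05,  2.12319184e+00]), 'joint_velocities': array([-0.0219147 ,  0.01145804,  0.01597175,  0.00154232, -0.0023883 ,
       -0.00771824]), 'joint_torque': array([ 1.79826971e+00, -8.51502872e+01,  4.64109278e+01,  4.68149513e-02,
        1.18320133e-01,  1.89032299e-01]), 'ee_pos': array([0.47802599, 0.32556976, 0.1475029 ]), 'tcp_rot': array([-3.14066378e+00, -7.14506916e-02, -1.63365705e-04]), 'wrist_force': array([1.0561648 , 0.07869602, 0.19228593]), 'torque': array([-0.00653693,  0.02670621,  0.01541681]), 'opening': -0.004786784600401011}
```

View pics/wrist_e.png

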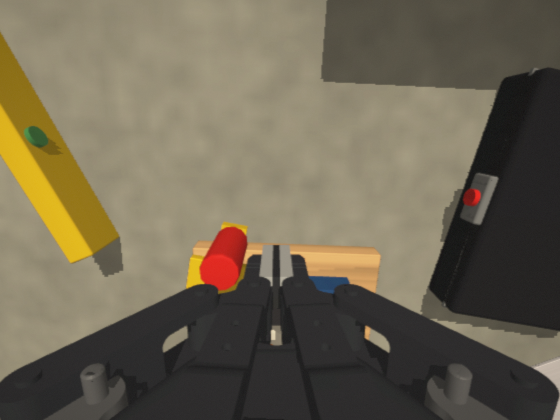

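```bash
cat > knob.py <<'E'
import sys
from h import *
D=np.load(sys.argv[1]);P=D['P'];hsv=cv2.cvtColor(D['px'],cv2.COLOR_BGR2HSV);X,Y,Z=P[...,0],P[...,1],P[...,2]
r=(X>.38)&(X<.62)&(Y>.15)&(Y<.40)&((hsv[...,0]<6)|(hsv[...,0]>174))&(hsv[...,1]>150)
t=r&(Z>.149)
print(P[t].mean(0),P[t].min(0),P[t].max(0)); d=(P[t].max(0)+P[t].min(0))[:2]/2-[.437,.233];print(np.arctan2(d[1],d[0])-.007,np.hypot(*d))
E
python3 knob.py wrist_e.npz
```

```text
[0.45326011 0.33331818 0.15155143] [0.4448537  0.32397164 0.14908451] [0.46134868 0.34088221 0.17352946]
1.4032501517123601 0.1007222034272015
```

>>> play_rows:
  deltas:
    - {"dx": -0.04, "dy": 0.01, "dz": 0, "roll": 0, "grip": -1}
    - {"dx": -0.04, "dy": 0, "dz": 0, "roll": 0, "grip": -1}
    - {"dx": -0.03, "dy": 0, "dz": 0, "roll": 0, "grip": -1}
    - {"dx": 0, "dy": 0, "dz": 0, "roll": 0, "grip": -1}

```text
time_s: 4.65
ee_pos: [0.4563, 0.3271, 0.1474]
tcp_rot: [3.141, 0.07, -0.0]
wrist_force: [0.1, -0.5, 0.1]
opening: 0.001
```

```bash
python3 look.py f wrist|tail -1|grep -o "'wrist_force.*"; python3 knob.py wrist_f.npz
```

```text
'wrist_force': array([-0.83193427, -0.5257859 , -0.69558677]), 'torque': array([-0.02187105,  0.06736797, -0.02623208]), 'opening': -0.000140937338681833}
[0.43347943 0.33436197 0.15163913] [0.4249658  0.32489509 0.14900247] [0.44290589 0.34235435 0.17377886]
1.594238238559381 0.10067136339848742
```

>>> play_rows:
  deltas:
    - {"dx": -0.015, "dy": 0, "dz": 0, "roll": 0, "grip": -1}
    - {"dx": -0.015, "dy": 0, "dz": 0, "roll": 0, "grip": -1}
    - {"dx": 0, "dy": 0, "dz": 0, "roll": 0, "grip": -1}

```text
time_s: 5.08
ee_pos: [0.4513, 0.3272, 0.1474]
tcp_rot: [3.141, 0.069, 0.002]
wrist_force: [6.4, -0.1, -1.6]
opening: 0.004
```

```bash
python3 look.py g wrist|tail -1|grep -o "'wrist_force.*"; python3 knob.py wrist_g.npz
```

```text
'wrist_force': array([ 5.15894342, -0.63466829, -1.52535057]), 'torque': array([-0.06345148, -1.04924497, -0.02413238]), 'opening': 0.0023399927322653195}
[0.42938233 0.33414403 0.1517495 ] [0.42102343 0.32424276 0.1490029 ] [0.43880608 0.34217782 0.17490297]
1.6343826046152892 0.10046045700372339
```

>>> play_rows:
  deltas:
    - {"dx": 0.05, "dy": 0, "dz": 0, "roll": 0, "grip": -1}
    - {"dx": 0.05, "dy": 0, "dz": 0.2, "roll": 0, "grip": -1}
    - {"dx": 0.05, "dy": -0.05, "dz": 0.25, "roll": 0, "grip": -1}
    - {"dx": 0.05, "dy": -0.24, "dz": 0.2, "roll": 0, "grip": -1}
    - {"dx": 0.05, "dy": -0.24, "dz": 0, "roll": 0, "grip": -1}
    - {"dx": 0, "dy": -0.24, "dz": 0, "roll": 0, "grip": -1}
    - {"dx": 0, "dy": -0.24, "dz": 0, "roll": 0, "grip": -1}
    - {"dx": 0, "dy": 0, "dz": 0, "roll": 0, "grip": 0}

```text
time_s: 6.12
ee_pos: [0.5009, 0.1231, 0.2771]
tcp_rot: [3.141, 0.064, 0.0]
wrist_force: [-0.5, 0.6, -0.0]
opening: 0.2
```

```bash
python3 look.py h wrist|tail -1|grep -o "'ee_pos.*";python3 knob.py wrist_h.npz;  python3 crop.py wrist_h.npz 200 50 400 200 4 c6.png; python3 - <<'E'
from h import *
np.set_printoptions(precision=4,suppress=True)
D=np.load('wrist_h.npz');P=D['P'];hsv=cv2.cvtColor(D['px'],cv2.COLOR_BGR2HSV)
X,Y,Z=P[...,0],P[...,1],P[...,2]
reg=(X>.38)&(X<.62)&(Y>.15)&(Y<.33)
def rect(m,n):
    m=cv2.morphologyEx(m.astype(np.uint8),cv2.MORPH_OPEN,np.ones((3,3)))>0
    r=cv2.minAreaRect((P[m][:,:2]*1000).astype(np.float32));print(n,m.sum(),np.round(r[0],1),np.round(r[1],1),r[2],P[m].max(0))
rect(reg&(Z>.012)&(Z<.03),'plinth')
b=reg&(hsv[...,0]>105)&(hsv[...,0]<130)&(hsv[...,1]>120)&(Z>.035)&(Z<.052);rect(b,'box')
for n,a,b in [('green',.204,.226),('orange',.226,.244),('white',.246,.264)]:
    m=reg&(Z>.06)&(Y>a)&(Y<b)&(X>.45)&(X<.55);rect(m,n)
    m&=(Z>.094)
    if m.sum()>5: print(n,P[m].mean(0),P[m].max(0))
E
```

```text
'ee_pos': array([0.50094679, 0.12457656, 0.2769906 ]), 'tcp_rot': array([-3.14071274e+00, -6.57637283e-02, -1.02671180e-04]), 'wrist_force': array([ 0.86403556,  1.26756813, -0.3624252 ]), 'torque': array([-0.03393319,  0.03417459,  0.00489882]), 'opening': 0.2903520079577002}
plinth 7814 [489.3 233.6] [170.4 110.3] 0.35666996240615845 [0.5746 0.2892 0.0299]
box 224 [501.9 226.8] [84.6 48.6] 0.5889759063720703 [0.5442 0.2515 0.047 ]
green 997 [500.6 214.5] [75.2 12.2] 0.32267603278160095 [0.5382 0.2206 0.1015]
green [0.5008 0.2144 0.098 ] [0.5212 0.2206 0.1015]
orange 1111 [500.4 233.6] [74.9 12.4] 0.3127864599227905 [0.5379 0.2397 0.1019]
orange [0.5002 0.2332 0.0979] [0.5218 0.2397 0.1019]
white 1278 [501.2 253.9] [74.8 12.6] 0.3109193444252014 [0.5386 0.2601 0.1019]
white [0.5006 0.2534 0.0979] [0.522  0.2601 0.1019]knob.py:6: RuntimeWarning: Mean of empty slice.
  print(P[t].mean(0),P[t].min(0),P[t].max(0)); d=(P[t].max(0)+P[t].min(0))[:2]/2-[.437,.233];print(np.arctan2(d[1],d[0])-.007,np.hypot(*d))
  ret = um.true_divide(
Traceback (most recent call last):
  File "knob.py", line 6, in <module>
    print(P[t].mean(0),P[t].min(0),P[t].max(0)); d=(P[t].max(0)+P[t].min(0))[:2]/2-[.437,.233];print(np.arctan2(d[1],d[0])-.007,np.hypot(*d))
                       ~~~~~~~~^^^
ValueError: zero-size array to reduction operation minimum which has no identity
```

View pics/c6.png

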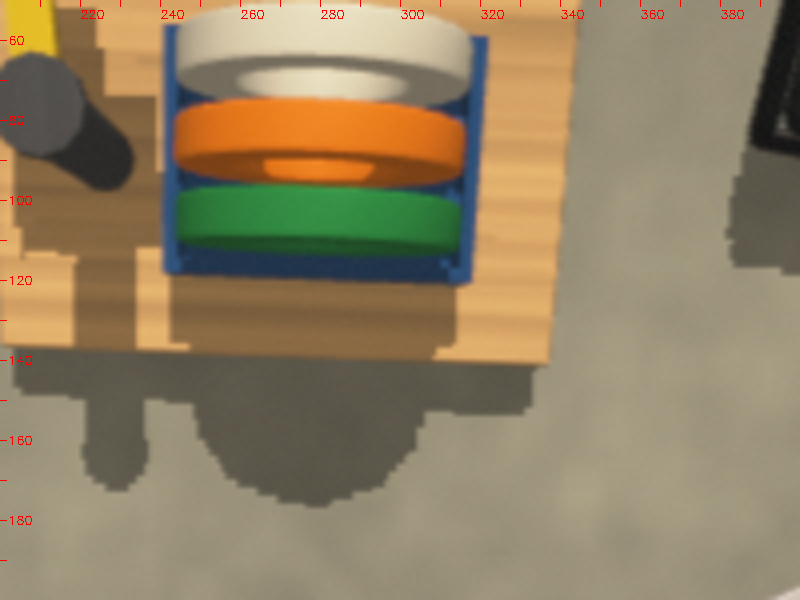

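>>> play_rows:
  deltas:
    - {"dx": -0.05, "dy": -0.29, "dz": -0.04, "roll": -0.0864, "grip": 0.2}
    - {"dx": -0.05, "dy": -0.29, "dz": -0.04, "roll": -0.0864, "grip": 0.2}
    - {"dx": -0.05, "dy": -0.29, "dz": -0.04, "roll": -0.0864, "grip": 0.2}
    - {"dx": -0.05, "dy": -0.29, "dz": -0.04, "roll": -0.0864, "grip": 0.2}
    - {"dx": -0.05, "dy": -0.29, "dz": -0.04, "roll": -0.0864, "grip": 0.2}
    - {"dx": -0.05, "dy": -0.29, "dz": -0.04, "roll": -0.0864, "grip": 0.2}
    - {"dx": -0.05, "dy": -0.29, "dz": -0.04, "roll": -0.0864, "grip": 0.2}
    - {"dx": -0.04, "dy": -0.29, "dz": -0.04, "roll": -0.0864, "grip": 0.2}

```text
time_s: 7.18
ee_pos: [0.423, -0.3396, 0.2125]
tcp_rot: [-2.722, 1.567, -0.0]
wrist_force: [1.6, 0.3, 0.4]
opening: 0.598
```

>>> play_rows:
  deltas:
    - {"dx": 0, "dy": 0, "dz": 0, "roll": 0, "grip": 0.2}
    - {"dx": 0, "dy": 0, "dz": 0, "roll": 0, "grip": 0.2}

```text
time_s: 7.42
ee_pos: [0.4232, -0.3376, 0.2126]
tcp_rot: [-2.726, 1.561, 0.001]
wrist_force: [-0.6, 0.1, 0.3]
opening: 0.597
```

```bash
python3 look.py i wrist|tail -1|grep -o "'ee_pos.*"; python3 - <<'E'
from h import *
np.set_printoptions(precision=4,suppress=True)
s=monitor.get_state();r=s['tcp_rot'];print(s['ee_pos'],np.degrees(2*np.arctan2(r[1],r[0]))%180-90)
D=np.load('wrist_i.npz');P=D['P'];X,Y,Z=P[...,0],P[...,1],P[...,2]
u=np.array([np.cos(np.radians(30.2)),np.sin(np.radians(30.2))]);n=np.array([-u[1],u[0]])
q=P[...,:2]-[.423,-.339];a=q@u;b=q@n
pts=[]
for k in np.arange(.045,.14,.004):
    m=(abs(a-k)<.002)&(abs(b)<.02)&(Z>.088)&(Z<.1)
    if m.sum()>3 and k<.125: pts.append([k,b[m].mean(),Z[m].max()])
pts=np.array(pts);print(pts[::3],np.degrees(np.polyfit(pts[:,0],pts[:,1],1)[0]),np.polyfit(pts[:,0],pts[:,1],1))
E
```

```text
'ee_pos': array([ 0.42331562, -0.33718619,  0.21281921]), 'tcp_rot': array([-2.72653980e+00,  1.55982178e+00,  3.67475717e-04]), 'wrist_force': array([-0.64328403, -0.35030763,  0.41195991]), 'torque': array([ 0.03624961,  0.01665853, -0.01800402]), 'opening': 0.6018013619357484}
[ 0.4233 -0.3372  0.2128] 30.4532550266851
[[ 0.045  -0.0005  0.0959]
 [ 0.057  -0.0005  0.0967]
 [ 0.069  -0.0008  0.0966]
 [ 0.081  -0.0007  0.0962]
 [ 0.093  -0.0007  0.0967]
 [ 0.105  -0.0006  0.0955]
 [ 0.117  -0.0005  0.0955]] 0.03810228116194232 [ 0.0007 -0.0006]
```

View pics/wrist_i.png

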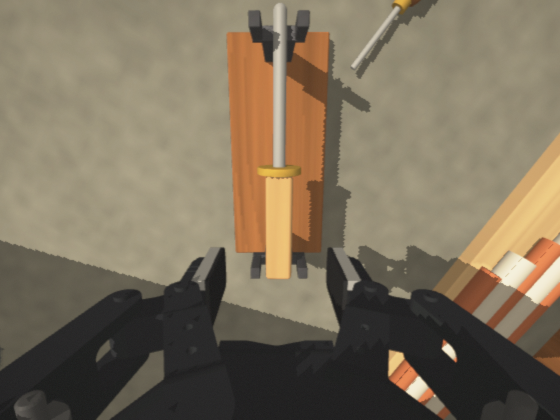

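>>> play_rows:
  deltas:
    - {"dx": 0, "dy": -0.011, "dz": -0.15, "roll": -0.003, "grip": 0.2}
    - {"dx": 0, "dy": 0, "dz": -0.15, "roll": 0, "grip": 0.2}
    - {"dx": 0, "dy": 0, "dz": -0.15, "roll": 0, "grip": 0.2}
    - {"dx": 0, "dy": 0, "dz": -0.1, "roll": 0, "grip": 0.2}
    - {"dx": 0, "dy": 0, "dz": -0.05, "roll": 0, "grip": 0.2}
    - {"dx": 0, "dy": 0, "dz": 0, "roll": 0, "grip": 0.2}
    - {"dx": 0, "dy": 0, "dz": 0, "roll": 0, "grip": 0.2}

```text
time_s: 8.35
ee_pos: [0.4232, -0.3404, 0.0938]
tcp_rot: [2.722, -1.568, 0.002]
wrist_force: [-0.4, -0.3, 0.6]
opening: 0.599
```

```bash
python3 look.py j wrist scene|tail -1|grep -o "'ee_pos.*"; python3 crop.py scene_j.npz 200 70 340 190 5 c7.png
```

```text
'ee_pos': array([ 0.42308906, -0.3406065 ,  0.09365428]), 'tcp_rot': array([ 2.72160850e+00, -1.56890843e+00,  2.01866922e-03]), 'wrist_force': array([-0.5873638 , -0.54938406, -0.08150887]), 'torque': array([-0.04172511, -0.00747754, -0.01627882]), 'opening': 0.5974187090373964}
```

View pics/wrist_j.png

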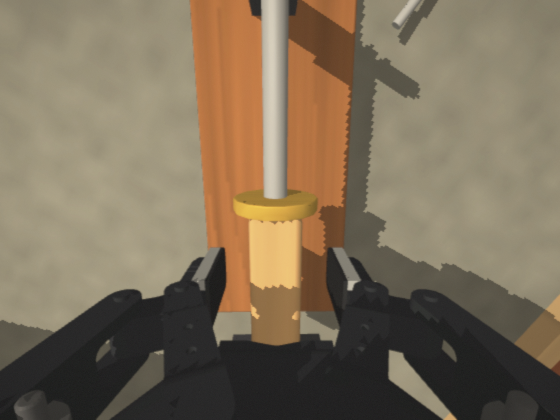

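View pics/c7.png

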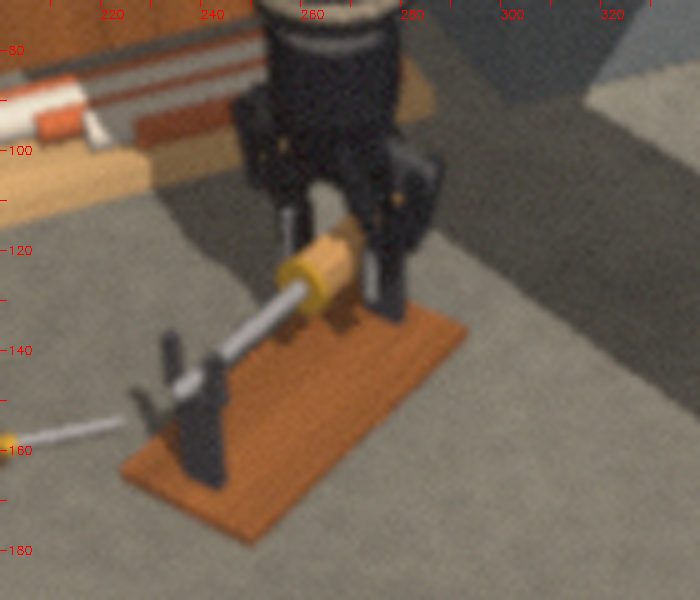

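>>> play_rows:
  deltas:
    - {"dx": 0, "dy": 0, "dz": 0, "roll": 0, "grip": -1}
    - {"dx": 0, "dy": 0, "dz": 0, "roll": 0, "grip": -1}
    - {"dx": 0, "dy": 0, "dz": 0, "roll": 0, "grip": -1}
    - {"dx": 0, "dy": 0, "dz": 0, "roll": 0, "grip": -1}
    - {"dx": 0, "dy": 0, "dz": 0, "roll": 0, "grip": -1}

```text
time_s: 9.07
ee_pos: [0.4228, -0.3406, 0.0932]
tcp_rot: [2.721, -1.569, 0.001]
wrist_force: [0.2, 1.8, 6.5]
opening: 0.247
```

```bash
python3 -c "
from h import *;print(monitor.get_state())"
```

```text
{'time_s': 9.075, 'qpos': array([-6.78154997e-01,  3.81893405e-01, -2.20181589e-01,  9.68006612e-01,
       -4.97339511e-05,  1.93881838e+00]), 'joint_velocities': array([-4.24250582e-04, -2.08907403e-04,  2.29132046e-04,  1.96747771e-03,
       -1.04495740e-03,  8.00843339e-05]), 'joint_torque': array([ 1.19288815e-01, -7.63487792e+01,  4.28235126e+01, -4.50912612e-01,
        6.18369947e-02, -2.73339608e-02]), 'ee_pos': array([ 0.42278986, -0.34062436,  0.09323631]), 'tcp_rot': array([ 2.72136182e+00, -1.56932812e+00,  1.09708887e-03]), 'wrist_force': array([0.18529189, 1.75709386, 6.54179063]), 'torque': array([ 0.07881788,  0.14244968, -0.06074599]), 'opening': 0.2471334446569132}
```

>>> play_rows:
  deltas:
    - {"dx": 0, "dy": 0, "dz": 0.05, "roll": 0, "grip": -1}
    - {"dx": 0, "dy": 0, "dz": 0.1, "roll": 0, "grip": -1}
    - {"dx": 0, "dy": 0, "dz": 0.15, "roll": 0, "grip": -1}
    - {"dx": 0, "dy": 0, "dz": 0.15, "roll": 0, "grip": -1}
    - {"dx": 0, "dy": 0, "dz": 0.1, "roll": 0, "grip": -1}
    - {"dx": 0, "dy": 0, "dz": 0.05, "roll": 0, "grip": -1}

```text
time_s: 9.82
ee_pos: [0.4229, -0.3406, 0.2142]
tcp_rot: [2.721, -1.569, 0.002]
wrist_force: [0.4, -0.4, -1.8]
opening: 0.247
```

```bash
cat > rod.py <<'E'
import sys
from h import *
np.set_printoptions(precision=4,suppress=True)
D=np.load(sys.argv[1]);P=D['P'];s=monitor.get_state();t=s['ee_pos'];r=s['tcp_rot'];yaw=2*np.arctan2(r[1],r[0])+np.pi/2
print('tcp',t,'yaw',np.degrees((yaw+np.pi/2)%np.pi-np.pi/2)%180,'F',s['wrist_force'],s['opening'])
yaw=yaw%np.pi if True else yaw
u=np.array([np.cos(yaw),np.sin(yaw)])
n=np.array([-u[1],u[0]]);q=P[...,:2]-t[:2];a=q@u;b=q@n;Z=P[...,2]
z0=t[2]-.003
m=(a>.045)&(a<.17)&(abs(b)<.02)&(abs(Z-z0)<.02)
pts=[]
for k in np.arange(.05,.15,.004):
    mm=m&(abs(a-k)<.002)
    if mm.sum()>3: pts.append([k,b[mm].mean(),Z[mm].max()-.005])
pts=np.array(pts)
pl=np.polyfit(pts[:,0],pts[:,1],1);pz=np.polyfit(pts[:,0],pts[:,2],1)
print('lat slope deg',np.degrees(pl[0]),'lat at grip',pl[1],'at tip',np.polyval(pl,.154));print('pitch deg',np.degrees(pz[0]),'z axis at grip',pz[1],'at tip',np.polyval(pz,.154),'expected',z0,'max a',a[m].max())
e=t[:2]+u*.154+n*np.polyval(pl,.154);print('tip',e)
E
python3 look.py k wrist>/dev/null; python3 rod.py wrist_k.npz
```

```text
tcp [ 0.423  -0.3407  0.2148] yaw 30.063692003623753 F [-0.1611 -0.1004  0.6455] 0.24974868812695672
lat slope deg 0.13710286319063952 lat at grip 0.00038914566708274 at tip 0.0007576517090772916
pitch deg 0.15450859873893164 z axis at grip 0.2120606589909172 at tip 0.2124759482915953 expected 0.21176927616647756 max a 0.11153032275146758
tip [ 0.5559 -0.2629]
```

View pics/wrist_k.png

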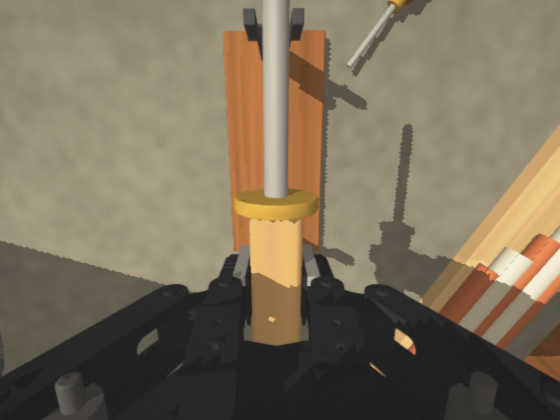

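>>> play_rows:
  deltas:
    - {"dx": 0.05, "dy": 0.235, "dz": 0, "roll": 0.0837, "grip": -1}
    - {"dx": 0.05, "dy": 0.235, "dz": 0, "roll": 0.0837, "grip": -1}
    - {"dx": 0.05, "dy": 0.235, "dz": 0, "roll": 0.0837, "grip": -1}
    - {"dx": 0.05, "dy": 0.235, "dz": 0, "roll": 0.0837, "grip": -1}
    - {"dx": 0.05, "dy": 0.235, "dz": 0, "roll": 0.0837, "grip": -1}
    - {"dx": 0.05, "dy": 0.235, "dz": 0, "roll": 0.0837, "grip": -1}
    - {"dx": 0.05, "dy": 0.235, "dz": 0, "roll": 0.0837, "grip": -1}
    - {"dx": 0.05, "dy": 0.235, "dz": 0, "roll": 0.0837, "grip": -1}

```text
time_s: 10.88
ee_pos: [0.5024, 0.0372, 0.2122]
tcp_rot: [3.141, 0.016, -0.001]
wrist_force: [0.9, -1.2, -2.4]
opening: 0.249
```

>>> play_rows:
  deltas:
    - {"dx": 0, "dy": 0, "dz": 0, "roll": 0, "grip": -1}
    - {"dx": 0, "dy": 0, "dz": 0, "roll": 0, "grip": -1}

```text
time_s: 11.12
ee_pos: [0.5023, 0.0354, 0.2123]
tcp_rot: [3.141, 0.008, -0.002]
wrist_force: [0.4, -0.2, -2.4]
opening: 0.251
```

```bash
python3 look.py l wrist>/dev/null; python3 rod.py wrist_l.npz
```

```text
tcp [0.5023 0.0349 0.2124] yaw 90.2462493215639 F [-0.3672 -0.5253 -1.8955] 0.2460432885333428
lat slope deg 0.17491094100909096 lat at grip -0.00035959290924430154 at tip 0.00011053395078471084
pitch deg 0.25453239099311603 z axis at grip 0.20987992383797976 at tip 0.2105640577924535 expected 0.2094312487022439 max a 0.11156255257293132
tip [0.5015 0.1889]
```

View pics/wrist_l.png

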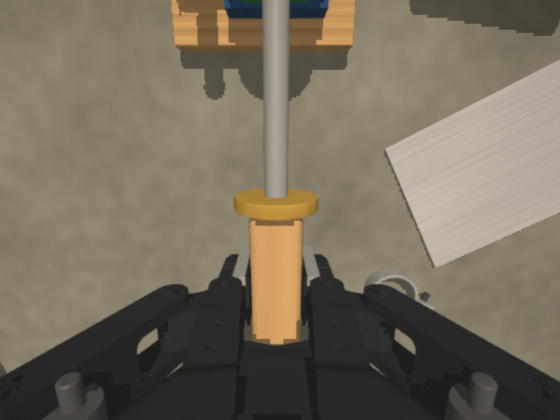

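>>> play_rows:
  deltas:
    - {"dx": 0, "dy": 0, "dz": -0.1, "roll": 0, "grip": -1}
    - {"dx": 0, "dy": 0, "dz": -0.15, "roll": 0, "grip": -1}
    - {"dx": 0, "dy": 0, "dz": -0.15, "roll": 0, "grip": -1}
    - {"dx": 0, "dy": 0, "dz": -0.15, "roll": 0, "grip": -1}
    - {"dx": 0, "dy": 0, "dz": -0.12, "roll": 0, "grip": -1}
    - {"dx": 0, "dy": 0, "dz": -0.06, "roll": 0, "grip": -1}
    - {"dx": 0, "dy": 0, "dz": 0, "roll": 0, "grip": -1}
    - {"dx": 0, "dy": 0, "dz": 0, "roll": 0, "grip": -1}

```text
time_s: 12.18
ee_pos: [0.5032, 0.0354, 0.0677]
tcp_rot: [-3.141, -0.008, -0.002]
wrist_force: [-0.1, 0.1, -1.7]
opening: 0.245
```

```bash
python3 look.py m wrist scene>/dev/null; python3 rod.py wrist_m.npz; python3 crop.py scene_m.npz 260 200 420 340 5 c8.png; python3 crop.py wrist_m.npz 140 0 420 200 3 c9.png
```

```text
tcp [0.5032 0.0356 0.0677] yaw 90.31854300896997 F [-0.2104  0.1571 -0.5822] 0.24964388047193967
lat slope deg 0.07986523315738024 lat at grip -0.00029344603771604204 at tip -7.878370113978037e-05
pitch deg 0.25093081614983714 z axis at grip 0.06525607790769537 at tip 0.06593053152392118 expected 0.06470174876192246 max a 0.11138652893272964
tip [0.5025 0.1896]
```

View pics/c8.png

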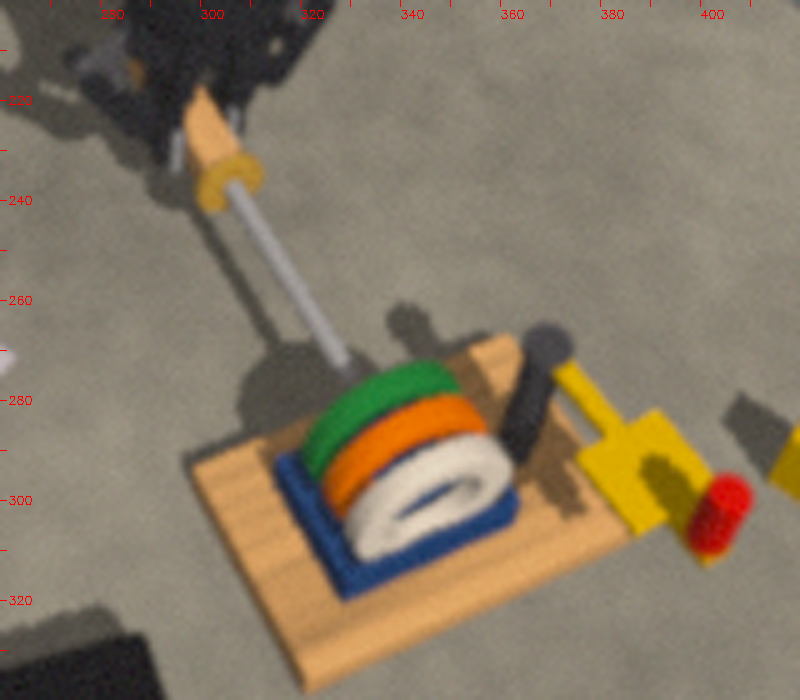

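View pics/wrist_m.png

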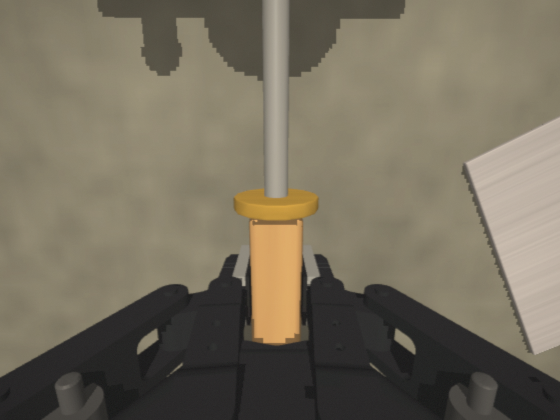

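>>> play_rows:
  deltas:
    - {"dx": -0.01, "dy": 0, "dz": 0, "roll": 0, "grip": -1}
    - {"dx": 0, "dy": 0.07, "dz": 0, "roll": 0, "grip": -1}
    - {"dx": 0, "dy": 0.08, "dz": 0, "roll": 0, "grip": -1}
    - {"dx": 0, "dy": 0.08, "dz": 0, "roll": 0, "grip": -1}
    - {"dx": 0, "dy": 0.08, "dz": 0, "roll": 0, "grip": -1}
    - {"dx": 0, "dy": 0, "dz": 0, "roll": 0, "grip": -1}

```text
time_s: 13.02
ee_pos: [0.5006, 0.099, 0.0668]
tcp_rot: [-3.141, -0.012, 0.0]
wrist_force: [-0.1, -0.1, -1.4]
opening: 0.247
```

```bash
python3 look.py n wrist scene>/dev/null; python3 rod.py wrist_n.npz; python3 crop.py scene_n.npz 260 200 420 340 5 c10.png
```

```text
tcp [0.5006 0.0978 0.0668] yaw 90.36398462826243 F [ 0.2093 -0.2134 -1.6307] 0.24881857430180854
lat slope deg 1.6134997279237395 lat at grip -0.0021159803769264674 at tip 0.002220795563848032
pitch deg -4.8717588783004615 z axis at grip 0.0707599811102387 at tip 0.05766563326063895 expected 0.06375586679926622 max a 0.12006596452557308
tip [0.4974 0.2518]
```

View pics/c10.png

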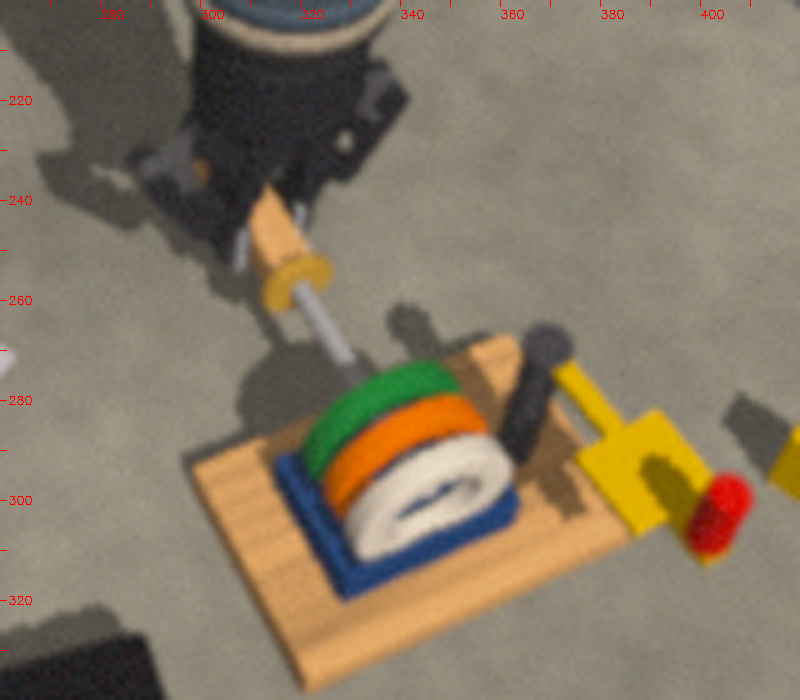

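View pics/wrist_n.png

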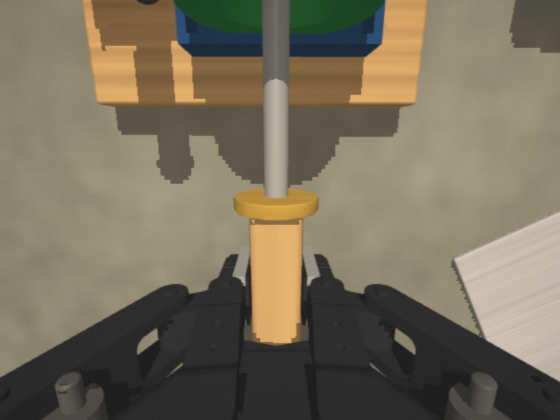

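>>> play_rows:
  deltas:
    - {"dx": 0, "dy": 0.07, "dz": 0, "roll": 0, "grip": -1}
    - {"dx": 0, "dy": 0.08, "dz": 0, "roll": 0, "grip": -1}
    - {"dx": 0, "dy": 0.07, "dz": 0, "roll": 0, "grip": -1}
    - {"dx": 0, "dy": 0.035, "dz": 0, "roll": 0, "grip": -1}
    - {"dx": 0, "dy": 0, "dz": 0, "roll": 0, "grip": -1}

```text
time_s: 13.75
ee_pos: [0.5005, 0.1491, 0.0667]
tcp_rot: [3.141, 0.01, -0.0]
wrist_force: [0.7, -0.1, -0.9]
opening: 0.252
```

```bash
python3 look.py o wrist scene>/dev/null; python3 rod.py wrist_o.npz|head -1; python3 crop.py scene_o.npz 260 200 420 340 5 c11.png
```

```text
tcp [0.5006 0.1484 0.0668] yaw 90.3317443279613 F [ 0.2788 -0.4331 -1.3025] 0.24687639099812367
```

View pics/c11.png

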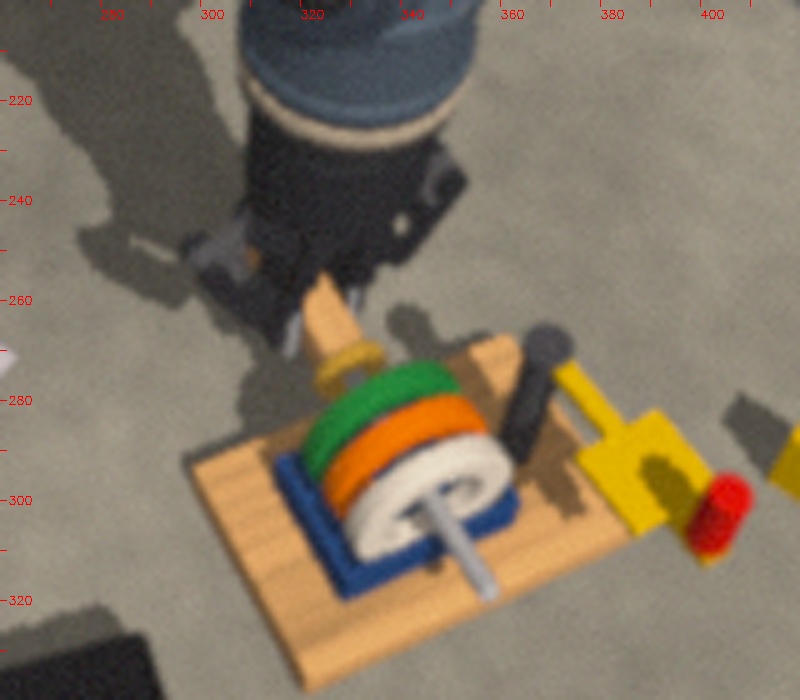

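View pics/wrist_o.png

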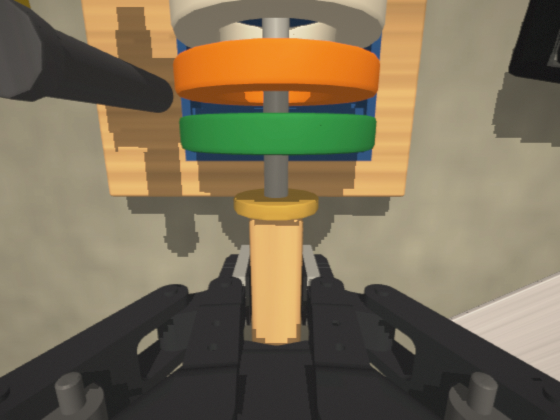

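>>> play_rows:
  deltas:
    - {"dx": 0, "dy": 0, "dz": 0.04, "roll": 0, "grip": -1}
    - {"dx": 0, "dy": 0, "dz": 0.03, "roll": 0, "grip": -1}
    - {"dx": 0, "dy": 0, "dz": 0.02, "roll": 0, "grip": -1}
    - {"dx": 0, "dy": 0, "dz": 0.02, "roll": 0, "grip": -1}
    - {"dx": 0, "dy": 0, "dz": 0.02, "roll": 0, "grip": -1}
    - {"dx": 0, "dy": 0, "dz": 0.02, "roll": 0, "grip": -1}
    - {"dx": 0, "dy": 0, "dz": 0.03, "roll": 0, "grip": -1}
    - {"dx": 0, "dy": 0, "dz": 0.03, "roll": 0, "grip": -1}

```text
time_s: 14.85
ee_pos: [0.5007, 0.1486, 0.1093]
tcp_rot: [-3.142, -0.009, -0.0]
wrist_force: [0.5, 0.4, -2.7]
opening: 0.246
```

>>> play_rows:
  deltas:
    - {"dx": 0, "dy": 0, "dz": 0.04, "roll": 0, "grip": -1}
    - {"dx": 0, "dy": 0, "dz": 0.05, "roll": 0, "grip": -1}
    - {"dx": 0, "dy": 0, "dz": 0.05, "roll": 0, "grip": -1}
    - {"dx": 0, "dy": 0, "dz": 0.05, "roll": 0, "grip": -1}
    - {"dx": 0, "dy": 0, "dz": 0.04, "roll": 0, "grip": -1}
    - {"dx": 0, "dy": 0, "dz": 0.02, "roll": 0, "grip": -1}
    - {"dx": 0, "dy": 0, "dz": 0, "roll": 0, "grip": -1}

```text
time_s: 15.72
ee_pos: [0.5007, 0.1486, 0.159]
tcp_rot: [-3.142, -0.009, -0.0]
wrist_force: [0.3, -0.4, -2.6]
opening: 0.249
```

```bash
python3 look.py p wrist scene>/dev/null; python3 rod.py wrist_p.npz|head -1; python3 crop.py scene_p.npz 260 180 420 320 5 c12.png
```

```text
tcp [0.5005 0.1485 0.1585] yaw 90.32662505924088 F [ 0.0389 -0.4611 -2.8813] 0.24716506964555168
```

View pics/c12.png

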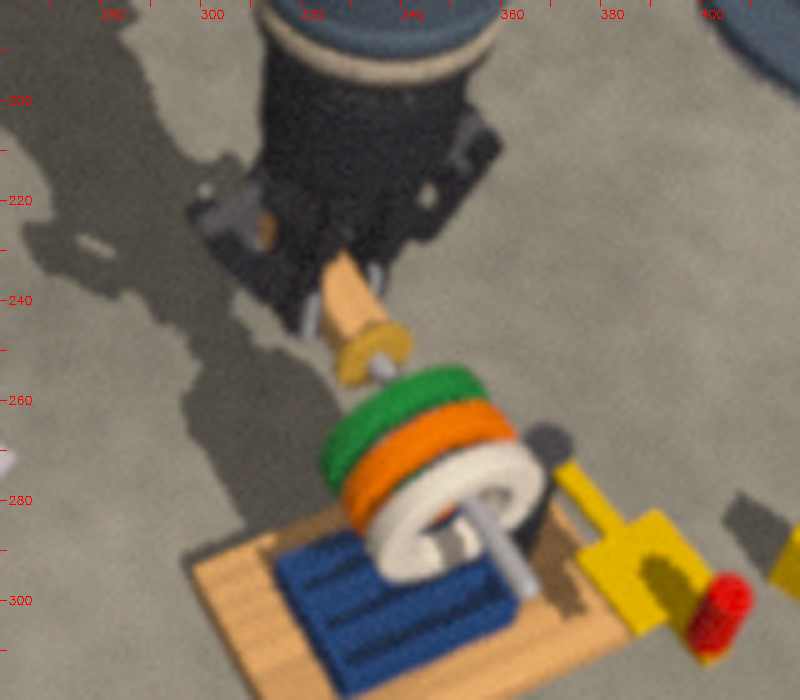

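View pics/wrist_p.png

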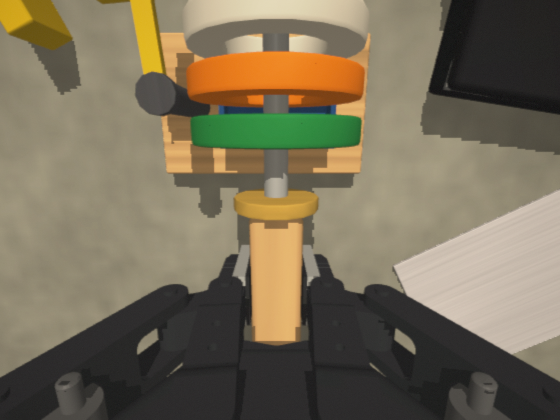

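>>> play_rows:
  deltas:
    - {"dx": 0, "dy": 0, "dz": 0.05, "roll": 0, "grip": -1}
    - {"dx": 0, "dy": 0, "dz": 0.09, "roll": 0, "grip": -1}
    - {"dx": 0, "dy": 0, "dz": 0.09, "roll": 0, "grip": -1}
    - {"dx": 0, "dy": 0, "dz": 0.045, "roll": 0, "grip": -1}
    - {"dx": -0.003, "dy": -0.02, "dz": 0, "roll": -0.0055, "grip": -1}
    - {"dx": -0.006, "dy": -0.04, "dz": 0, "roll": -0.011, "grip": -1}
    - {"dx": -0.01, "dy": -0.06, "dz": 0, "roll": -0.0165, "grip": -1}
    - {"dx": -0.013, "dy": -0.08, "dz": 0, "roll": -0.022, "grip": -1}

```text
time_s: 16.82
ee_pos: [0.4938, 0.1075, 0.2135]
tcp_rot: [3.139, -0.13, -0.001]
wrist_force: [0.3, -0.4, -2.9]
opening: 0.25
```

>>> play_rows:
  deltas:
    - {"dx": -0.016, "dy": -0.1, "dz": 0, "roll": -0.0274, "grip": -1}
    - {"dx": -0.016, "dy": -0.1, "dz": 0, "roll": -0.0274, "grip": -1}
    - {"dx": -0.016, "dy": -0.1, "dz": 0, "roll": -0.0274, "grip": -1}
    - {"dx": -0.016, "dy": -0.1, "dz": 0, "roll": -0.0274, "grip": -1}
    - {"dx": -0.016, "dy": -0.1, "dz": 0, "roll": -0.0274, "grip": -1}
    - {"dx": -0.016, "dy": -0.1, "dz": 0, "roll": -0.0274, "grip": -1}
    - {"dx": -0.016, "dy": -0.1, "dz": 0, "roll": -0.0274, "grip": -1}
    - {"dx": -0.016, "dy": -0.1, "dz": 0, "roll": -0.0274, "grip": -1}

```text
time_s: 17.82
ee_pos: [0.468, -0.0529, 0.2138]
tcp_rot: [3.07, -0.668, -0.0]
wrist_force: [0.9, -0.8, -2.3]
opening: 0.247
```

>>> play_rows:
  deltas:
    - {"dx": -0.016, "dy": -0.1, "dz": 0, "roll": -0.0274, "grip": -1}
    - {"dx": -0.016, "dy": -0.1, "dz": 0, "roll": -0.0274, "grip": -1}
    - {"dx": -0.016, "dy": -0.1, "dz": 0, "roll": -0.0274, "grip": -1}
    - {"dx": -0.016, "dy": -0.1, "dz": 0, "roll": -0.0274, "grip": -1}
    - {"dx": -0.016, "dy": -0.1, "dz": 0, "roll": -0.0274, "grip": -1}
    - {"dx": -0.016, "dy": -0.1, "dz": 0, "roll": -0.0274, "grip": -1}
    - {"dx": -0.016, "dy": -0.1, "dz": 0, "roll": -0.0274, "grip": -1}
    - {"dx": -0.016, "dy": -0.1, "dz": 0, "roll": -0.0274, "grip": -1}

```text
time_s: 18.82
ee_pos: [0.4421, -0.2127, 0.2137]
tcp_rot: [2.91, -1.184, -0.0]
wrist_force: [1.0, -1.0, -1.9]
opening: 0.246
```

>>> play_rows:
  deltas:
    - {"dx": -0.016, "dy": -0.1, "dz": 0, "roll": -0.0274, "grip": -1}
    - {"dx": -0.016, "dy": -0.1, "dz": 0, "roll": -0.0274, "grip": -1}
    - {"dx": -0.016, "dy": -0.1, "dz": 0, "roll": -0.0274, "grip": -1}
    - {"dx": -0.016, "dy": -0.1, "dz": 0, "roll": -0.0274, "grip": -1}
    - {"dx": -0.013, "dy": -0.08, "dz": 0, "roll": -0.022, "grip": -1}
    - {"dx": -0.01, "dy": -0.06, "dz": 0, "roll": -0.0165, "grip": -1}
    - {"dx": -0.006, "dy": -0.04, "dz": 0, "roll": -0.011, "grip": -1}
    - {"dx": -0.003, "dy": -0.02, "dz": 0, "roll": -0.0055, "grip": -1}

```text
time_s: 19.82
ee_pos: [0.4238, -0.3316, 0.2137]
tcp_rot: [-2.735, 1.545, 0.0]
wrist_force: [0.7, -0.5, -2.3]
opening: 0.249
```

>>> play_rows:
  deltas:
    - {"dx": 0, "dy": 0, "dz": 0, "roll": 0, "grip": -1}
    - {"dx": 0, "dy": 0, "dz": 0, "roll": 0, "grip": -1}

```text
time_s: 20.08
ee_pos: [0.4239, -0.3311, 0.2138]
tcp_rot: [-2.736, 1.544, -0.0]
wrist_force: [0.2, 0.6, -2.3]
opening: 0.245
```

```bash
python3 look.py q wrist scene>/dev/null; python3 rod.py wrist_q.npz|head -1; python3 crop.py scene_q.npz 200 50 340 190 5 c13.png
```

```text
tcp [ 0.4239 -0.3311  0.2139] yaw 31.141984610618263 F [ 0.1494  0.0356 -2.8959] 0.24502084921659129
```

View pics/c13.png

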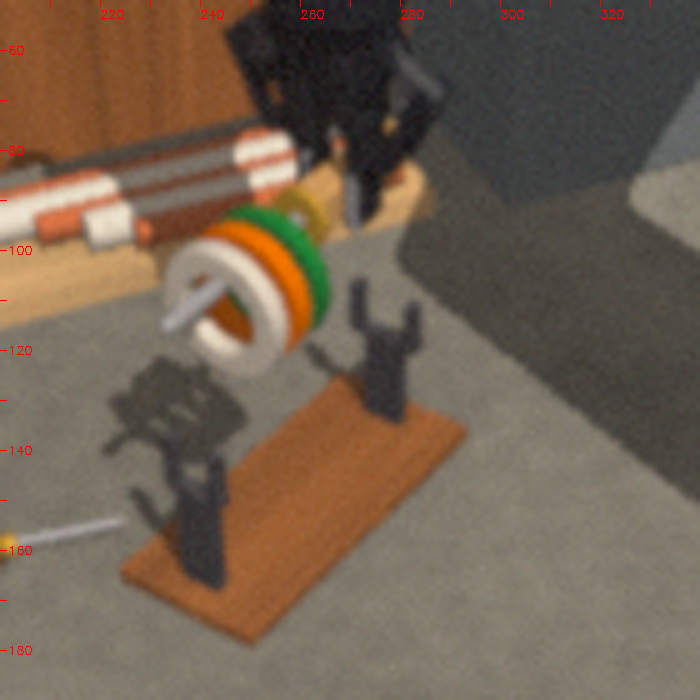

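View pics/wrist_q.png

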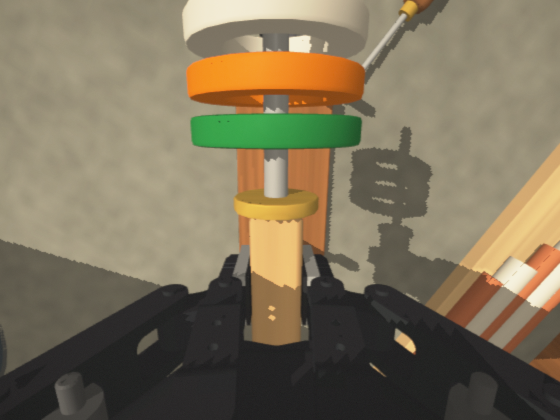

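>>> play_rows:
  deltas:
    - {"dx": -0.003, "dy": -0.024, "dz": 0, "roll": -0.006, "grip": -1}
    - {"dx": -0.0025, "dy": -0.0235, "dz": 0, "roll": -0.006, "grip": -1}
    - {"dx": 0, "dy": 0, "dz": 0, "roll": 0, "grip": -1}
    - {"dx": 0, "dy": 0, "dz": 0, "roll": 0, "grip": -1}

```text
time_s: 20.68
ee_pos: [0.4227, -0.341, 0.2138]
tcp_rot: [-2.721, 1.57, 0.0]
wrist_force: [0.4, 1.0, -2.4]
opening: 0.249
```

```bash
python3 look.py r wrist>/dev/null; python3 rod.py wrist_r.npz|head -1;python3 - <<'E'
from h import *
np.set_printoptions(precision=4,suppress=True)
D=np.load('wrist_r.npz');P=D['P'];Z=P[...,2];hsv=cv2.cvtColor(D['px'],cv2.COLOR_BGR2HSV)
y=np.radians(30.06);u=np.array([np.cos(y),np.sin(y)]);n=np.array([-u[1],u[0]]);q=P[...,:2]-[.4229,-.3406];a=q@u;b=q@n
m=(Z>.2)&(a>.045)
for k in np.arange(.046,.15,.004):
    mm=m&(abs(a-k)<.002); 
    if mm.sum(): print(round(k,3),mm.sum(),Z[mm].max(),b[mm].min(),b[mm].max())
E
```

```text
tcp [ 0.4227 -0.3409  0.2138] yaw 30.02521347894827 F [ 0.2619 -0.1742 -2.3448] 0.24794188278127396
0.046 175 0.2165044061742885 -0.004719511905030619 0.004906935109387737
0.05 231 0.21643003657426818 -0.0046684330582024815 0.00486834966124574
0.054 245 0.21662556692902202 -0.004634336780880767 0.004806794585864734
0.058 236 0.22581663132472257 -0.031087047662738808 0.03268246076272976
0.062 1881 0.2313568304406179 -0.035594392977049596 0.03605168375621056
0.066 1976 0.23142608518425584 -0.035788026821250506 0.03579011849960519
0.07 1851 0.23139678700867214 -0.035630370524349406 0.03602518158739306
0.074 224 0.2162408956685139 -0.004430952086785908 0.005040715946246008
0.078 1722 0.2307823531849283 -0.03532380700476163 0.03578009260473338
0.082 2250 0.23132715964108574 -0.035430561276654525 0.03631641385384889
0.086 2313 0.2312630013290315 -0.03552311000024947 0.0361380824570755
0.09 1334 0.23126867861472505 -0.035418597706868636 0.03623415814597074
0.094 176 0.2163961870074401 -0.004621325065825922 0.005127921546442742
0.098 3433 0.23156143179386762 -0.03569594821256966 0.03634512303096717
0.102 2709 0.2321891933391028 -0.03567032558174675 0.0365907672761119
0.106 1395 0.23095380546970806 -0.03581748104503235 0.035806876021960726
0.11 172 0.22001575917233374 -0.035355213576088805 0.036012324910039854
```

>>> play_rows:
  deltas:
    - {"dx": 0, "dy": 0, "dz": -0.04, "roll": 0, "grip": -1}
    - {"dx": 0, "dy": 0, "dz": -0.08, "roll": 0, "grip": -1}
    - {"dx": 0, "dy": 0, "dz": -0.1, "roll": 0, "grip": -1}
    - {"dx": 0, "dy": 0, "dz": -0.1, "roll": 0, "grip": -1}
    - {"dx": 0, "dy": 0, "dz": -0.1, "roll": 0, "grip": -1}
    - {"dx": 0, "dy": 0, "dz": -0.06, "roll": 0, "grip": -1}
    - {"dx": 0, "dy": 0, "dz": -0.04, "roll": 0, "grip": -1}
    - {"dx": 0, "dy": 0, "dz": 0, "roll": 0, "grip": -1}

```text
time_s: 21.72
ee_pos: [0.4226, -0.3408, 0.1096]
tcp_rot: [-2.721, 1.57, 0.001]
wrist_force: [0.4, -0.4, -1.9]
opening: 0.254
```

```bash
python3 look.py s wrist scene>/dev/null; python3 rod.py wrist_s.npz|head -1; python3 crop.py scene_s.npz 200 70 340 190 5 c14.png
```

```text
tcp [ 0.423  -0.3411  0.1103] yaw 30.029856412884907 F [ 0.3408 -0.2495 -2.652 ] 0.24748233748028428
```

View pics/c14.png

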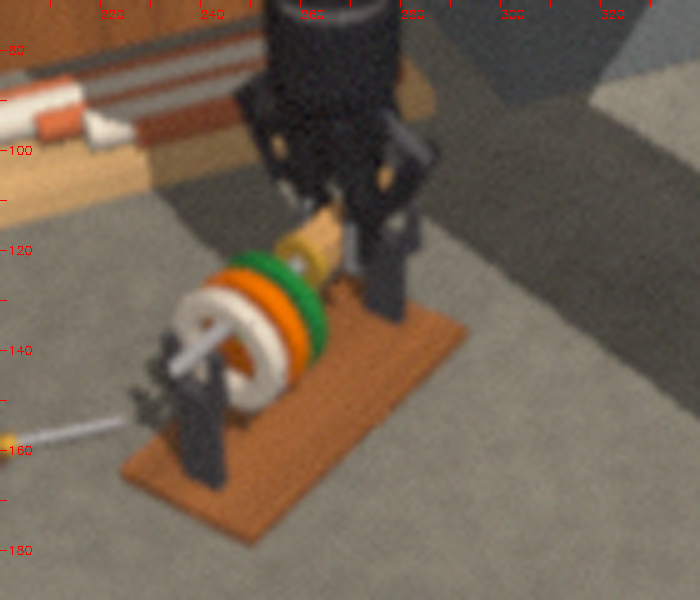

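>>> play_rows:
  deltas:
    - {"dx": 0, "dy": 0, "dz": -0.04, "roll": 0, "grip": -1}
    - {"dx": 0, "dy": 0, "dz": -0.025, "roll": 0, "grip": -1}
    - {"dx": 0, "dy": 0, "dz": -0.015, "roll": 0, "grip": -1}
    - {"dx": 0, "dy": 0, "dz": 0, "roll": 0, "grip": -1}
    - {"dx": 0, "dy": 0, "dz": 0, "roll": 0, "grip": -1}

```text
time_s: 22.45
ee_pos: [0.4228, -0.3409, 0.0939]
tcp_rot: [2.721, -1.57, 0.0]
wrist_force: [0.7, 0.5, -3.1]
opening: 0.249
```

```bash
python3 look.py t wrist scene>/dev/null; python3 rod.py wrist_t.npz|head -1; python3 crop.py scene_t.npz 200 70 340 190 5 c15.png
```

```text
tcp [ 0.4228 -0.341   0.0939] yaw 30.027467073057366 F [ 0.7948  0.7589 -2.0716] 0.24823934246943447
```

View pics/c15.png

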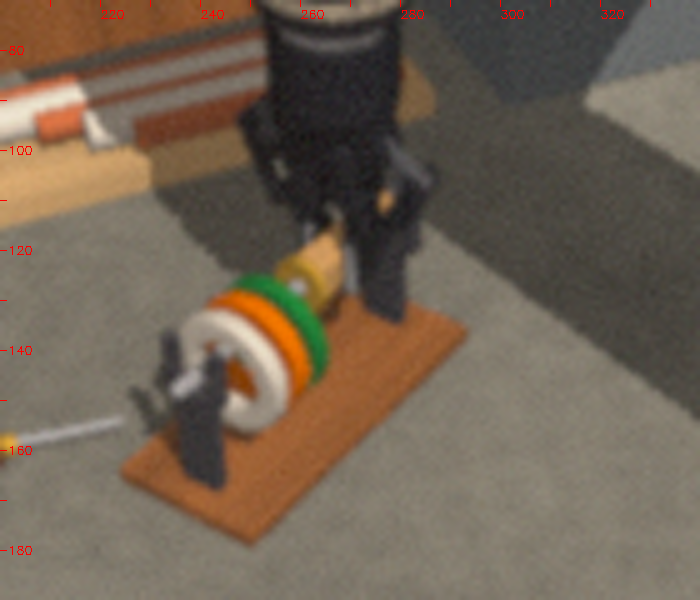

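View pics/wrist_t.png

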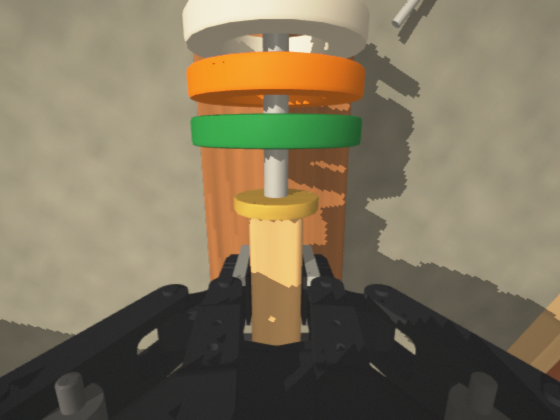

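>>> play_rows:
  deltas:
    - {"dx": 0, "dy": 0, "dz": -0.004, "roll": 0, "grip": -1}
    - {"dx": 0, "dy": 0, "dz": 0, "roll": 0, "grip": -1}

```text
time_s: 22.8
ee_pos: [0.4228, -0.341, 0.0933]
tcp_rot: [2.721, -1.57, 0.001]
wrist_force: [-1.9, 0.1, 2.9]
opening: 0.25
```

Seated (force reversed to +3 N). Release to about 50 mm opening, then rise.

>>> play_rows:
  deltas:
    - {"dx": 0, "dy": 0, "dz": 0, "roll": 0, "grip": -0.2}
    - {"dx": 0, "dy": 0, "dz": 0, "roll": 0, "grip": 0.2}
    - {"dx": 0, "dy": 0, "dz": 0, "roll": 0, "grip": 0.2}
    - {"dx": 0, "dy": 0, "dz": 0, "roll": 0, "grip": 0.2}
    - {"dx": 0, "dy": 0, "dz": 0, "roll": 0, "grip": 0.2}

```text
time_s: 23.42
ee_pos: [0.4227, -0.3409, 0.093]
tcp_rot: [2.721, -1.57, 0.0]
wrist_force: [0.3, 0.7, 0.7]
opening: 0.6
```

>>> play_rows:
  deltas:
    - {"dx": 0, "dy": 0, "dz": 0.04, "roll": 0, "grip": 0.2}
    - {"dx": 0, "dy": 0, "dz": 0.1, "roll": 0, "grip": 0.2}
    - {"dx": 0, "dy": 0, "dz": 0.2, "roll": 0, "grip": 0.2}
    - {"dx": 0, "dy": 0, "dz": 0.25, "roll": 0, "grip": 0.2}
    - {"dx": 0, "dy": 0, "dz": 0.25, "roll": 0, "grip": 0.2}
    - {"dx": -0.1, "dy": -0.05, "dz": 0.2, "roll": 0, "grip": 0.2}
    - {"dx": -0.1, "dy": -0.05, "dz": 0.1, "roll": 0, "grip": 0.2}
    - {"dx": 0, "dy": 0, "dz": 0, "roll": 0, "grip": 0.2}

```text
time_s: 24.42
ee_pos: [0.3823, -0.3617, 0.323]
tcp_rot: [2.719, -1.572, 0.005]
wrist_force: [-0.2, -0.6, 0.2]
opening: 0.599
```

```bash
python3 look.py u wrist scene top>/dev/null; python3 - <<'E'
from h import *
np.set_printoptions(precision=4,suppress=True)
D=np.load('wrist_u.npz');P=D['P'];Z=P[...,2]
y=np.radians(30.2);u=np.array([np.cos(y),np.sin(y)]);n=np.array([-u[1],u[0]]);q=P[...,:2]-[.423,-.3395];a=q@u;b=q@n
m=(Z>.07)&(a>-.07)&(a<.17)&(abs(b)<.045)&(Z<.14)
for k in np.arange(-.062,.16,.006):
    mm=m&(abs(a-k)<.003); 
    if mm.sum(): print(round(k,3),mm.sum(),Z[mm].max(),b[mm].min(),b[mm].max())
E
python3 crop.py scene_u.npz 200 70 340 190 5 c16.png;python3 crop.py top_u.npz 160 180 440 300 2 c17.png
```

```text
-0.056 54 0.10242201949332996 -0.011235683473091378 0.015572615364717417
-0.05 201 0.10772804240611217 -0.023783421568447302 0.022652802394303406
-0.044 229 0.10737632923808871 -0.02370203380367119 0.023668419180990805
-0.038 95 0.10341003070898436 -0.011141921424549466 0.009884323979758422
-0.032 95 0.10373622375065156 -0.011110162599808128 0.00984451125092755
-0.026 97 0.10362492064168477 -0.01108386343499327 0.009788345575647289
-0.02 107 0.10358920181683456 -0.011052716071572802 0.00968324691678576
-0.014 99 0.1035205932262041 -0.011066639965822102 0.009621963150412454
-0.008 94 0.10317096046789431 -0.01105376194125279 0.009537727305047419
-0.002 113 0.10345825127768515 -0.011007972431750558 0.009488687575358777
0.004 95 0.10373983958579269 -0.010957929475587882 0.009404589132854866
0.01 113 0.10337096131871287 -0.01091680586764759 0.009339710644889495
0.016 98 0.10322595306380816 -0.010857452146973522 0.01044308820118669
0.022 119 0.10352512869659458 -0.010870487230802112 0.01037022142390555
0.028 109 0.10366966106899334 -0.010775476924870358 0.010302442990163621
0.034 161 0.108
[... 711 characters left out ...]
4970169823145 -0.005449008462001435 0.004270826574799241
0.1 622 0.11091692428895411 -0.038506056975730875 0.03699471373861614
0.106 435 0.11091882836749478 -0.03818382256412075 0.03685754949228953
0.112 86 0.10992821733825336 -0.03587234464311021 0.034617781397398656
0.118 63 0.09573904027997299 -0.005449406737978772 0.004113468780604353
0.124 64 0.09598426277372119 -0.005445832043804673 0.00405882954378855
0.13 295 0.11560260986244186 -0.01876117085402213 0.020590588934178408
0.136 315 0.1175632087484485 -0.019116957047411464 0.020862829474406364
0.142 165 0.11624904246619278 -0.018476791440320797 0.020096408076301697
0.148 46 0.09560469595411991 -0.005431472068672836 0.0038759372302088466
```

View pics/c16.png

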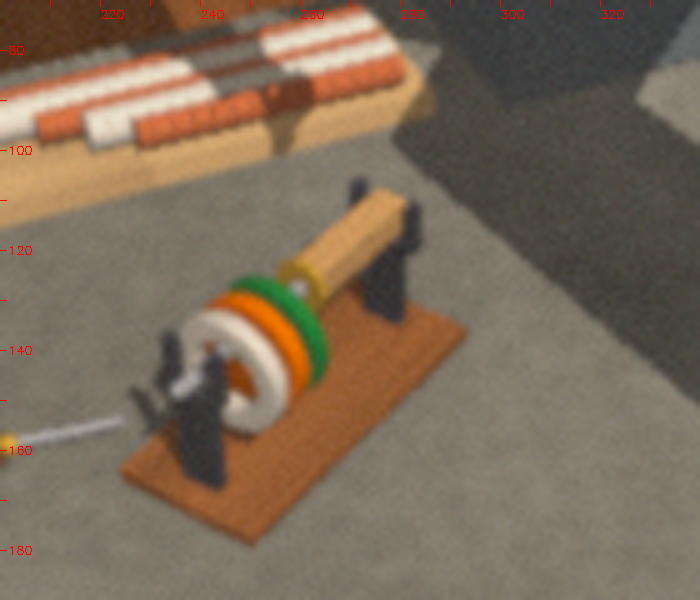

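View pics/wrist_u.png

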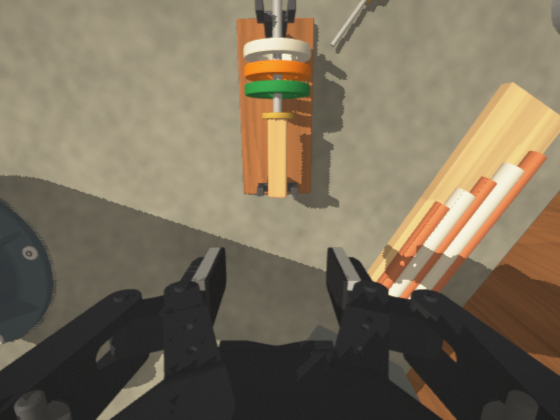

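View pics/top_u.png

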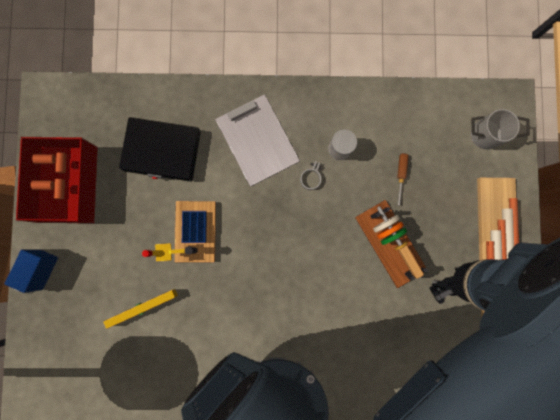

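```bash
python3 -c "
from h import *;print(ticket.hand_in())"
```

```text
the job is handed in; nothing more can be done
None
```

The job is done and handed in at about 24.5 s on the robot's clock; the hand-in gives no verdict.

**What I did:**
- I pushed the keeper by its knob onto its stop.
- I took the skewer by its handle and ran the rod through all three collars in the rack.
- I lifted the collars off as one stack, laid the loaded skewer back in its stand, let go and drew back.

**Last checks:**
- **Keeper:** it measured about 1.63 rad after the push, with about 5 N felt against the stop. The final top view shows it still open.
- **Skewer:** it lies level, with the rod's top at about 96 mm along its length. Handle and tip are in their forks, and it points the same way as at the start to within about 0.5°.
- **Collars:** all three hang on the rod between about 58 and 112 mm from the grip point. The guard ends at 40 mm and the tip fork begins at about 130 to 137 mm.
- **Rack and bystanders:** the rack pockets are empty, and the other objects look unmoved in the before and after top views.

The largest force I read was about 6.5 N. No check failed. One rod-slope reading during insertion was upset by a collar in view, and I left it out.

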